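# Slide the change-over plate onto its locating pin

## Robot

A 7-joint arm with a two-finger parallel gripper is mounted at the origin on the work surface. World frame = base frame: x ahead of the robot, y to its left, z up, the work surface at z = 0. Lengths are in m, angles in rad, forces in N, time in s.
With the tool pointing down it reaches from about 0.375 to 0.925 m from the base axis. Payload 3.1 kg.
Tool frame: the origin (TCP) lies between the finger pads; the fingertips stand 25 mm ahead of it and the grasp point (between the pads) lies 6 mm ahead of it; x points along the fingers, y is the direction in which the jaws open and shut, and the axes are right-handed (so a half turn about x gives the same grasp; the last joint's range is limited). The gripper opens to 85 mm and grips with 20 to 120 N. Pads are 22 mm wide; open, the fingers measure 114 mm over their backs; the gripper's body (76 mm by 85 mm) begins 54 mm behind the grasp point. The pads swing forward as they close: fully open they stand 13 mm farther back than shut.
Start: joints at [-1.431, 0.383, 0.044, 1.598, -0.018, 1.161, -0.05], TCP at [0.153, 0.632, 0.256] pointing down, gripper open.
Joint ranges: [-2.61, 2.61], [-0.41, 2.15], [-1.48, 1.57], [0, 2.5], [-1.57, 4.71], [0.05, 1.97], [-2.85, 2.85]. Speed limits (rad/s): [2.79, 2.79, 3.14, 3.14, 3.14, 3.14, 3.14].

## Interface

Orientations are given as a unit quaternion [w, x, y, z].
In Python, from workcell import monitor, viewer, ticket gives the robot as it stands. The module is installed in compiled form; this text tells all that it offers.
- The arm moves only by the tool move_arm, never from a script. Its argument "deltas" is one flat list of numbers, 7 for each row, row after row: the shift along the tool's x, y, z as a fraction of full scale, then the turn, a rotation vector about the tool's x, y, z as a fraction of full scale, then the closure, from 0 (fully open) to 1 (shut). A call has 1 to 10 rows; each row is the pose to reach, as a shift and turn from the pose commanded when the call began, along the tool's axes at that moment; what a row does not reach only later rows make up. Full scale, the value 1, is 0.5 m for a shift and pi/4 rad for a turn. A row lasts 1/12 s, in which the tool goes at most 41.7 mm and 7.16 degrees, less where a joint would pass 70% of its speed; a pose out of reach is approached as far as the arm can. A call with a number of a shift or a turn outside -1 to 1 is refused whole. A call with a gripper value outside its range is refused whole. The fingers move at their own pace and stop on an object; "force" is the grip in N (left out, the last holds). Time passes only in rows, so rows that repeat a pose let the fingers close. It gives the time, the measured TCP pose, the force and the opening at its end, in the units of the state.
- monitor.observe(): the state, without advancing time (a new reading comes with each control period).
- viewer.get_image(name): name is "scene" or "top" or "wrist"; returns the picture (480x640x3 uint8, red, green, blue); there is no depth.
- viewer.camera_params(name): a dict with "fx", "fy", "cx", "cy" (pixels), "rvec" (rotation vector, rad) and "tvec" (3), from world to camera coordinates, as OpenCV has them. Camera axes: x right, y down, z forward; pixel columns grow to the right and rows downward; lengths in m; the calibration is good to about 2 mm. The wrist camera is an equidistant fisheye: a pixel r from the principal point sees the ray r / f radians off the axis. A picture is of the moment at which its call begins: read the wrist's pose just before it. camera_params takes no time and is no camera call; for the wrist camera it gives the pose at the moment of the call.
- ticket.finish_job(): hands the job in, once; it reports no verdict.
The state is a dict: "clock": time; "q": joint angles; "qd": joint speeds; "tau": joint torques, N m; "eef_pos": TCP position; "ee_rot": TCP orientation; "contact_force": force on the tool from outside, world axes, zero at the start; "moment": the same for the moment, N m; "opening": opening from 0.0 (shut) to 1.0 (fully open).
Only numpy, scipy, OpenCV 4.12 (cv2) and the standard library are available. Lean on these libraries where they do the work, as an engineer would, in place of code of your own. Each camera call takes 0.05 s, during which the arm holds its last target.

## Task

Fit the blue change-over plate to the aluminium base: pick it up by its black grip, set it down softly and flat on the base's raised white step with its long edge nearer the hole towards the black fence, then slide it gently along the fence, off the step and over the brass pin, until its hole finds the pin and it drops flush onto the base. The pin has been clamped anywhere along its slot, so feel for it, and never knock or force the plate against the base or pin; let go of the plate at the end and leave the other things on the bench alone.

Things in the scene. Friction and masses are not known exactly. Their poses are not given: they have to be found in the camera images.
- plate_grip (a point): Centre of the upright black grip block (40 mm in x, 16 mm in y, 38 mm tall) on the loose blue plate: 23 mm above the plate's upper face, 31 mm above its underside, 15 mm below the grip's top. Axes: z up, y along the plate's length.
- plate_hole (a point): Centre of the plate's 13 mm round through-hole, on the underside. In the plate's axes it is 8 mm towards -x and 30 mm towards +y from the grip point; 24 mm from the plate's -x long edge, 28 mm from its +y end.
- plate: The loose blue plate, 64 mm (x) by 100 mm (y), 8 mm thick, 0.14 to 0.24 kg with its grip. Origin at the centre of its underside; the grip is at y = -8 mm, the hole at x = -8, y = +22 mm. It starts flat on the bench, hole end to the robot's left, turned under 0.7 rad from the base.
- base: Fixed hard aluminium base, 94 by 205 mm, floor 12 mm above the bench. Origin on the bench under the middle of the slot; y runs towards the step, z up. The plate's y must point along it; it lies flat only with the pin in its hole. Easily marked: slide with about 5 N, never over 27 N; touching down on the step at 12 mm/s peaks near 30 N (60 N is too much); the last free drop onto the floor is fine.
- base_slot (a point): Middle of the black slot (50 mm long, along y) on the base's floor. In it, on its centre line (x = 0), stands a fixed brass pin, 9.4 mm thick, its top 9 mm above the floor. The pin is clamped anywhere from 14 mm before to 14 mm beyond this point along y, different each time; its place is not measured.
- base_step (a point): Middle of the top of the white loading step: 65 mm along y (base y = 45 to 110 mm), 67 mm wide, 10 mm above the floor, so 1 mm higher than the pin's top. The sliding starts here and goes towards -y.
- base_fence (a point): Middle of the guiding face (faces +x) of the 16 mm wide black fence along the base's whole -x side, at base x = -24.8 mm, at floor level; its top is 22 mm above the floor. With the plate's -x edge on the fence, the hole is 0.8 mm from the slot's centre line: the pin still enters.
- driver_mid (a point): bystander: a screwdriver with a green handle, about 190 mm long, lying on the bench
- angle_mid (a point): bystander: an aluminium corner bracket, 40 mm in size, on the bench
- cylinder_mid (a point): bystander: a compact pneumatic cylinder, 45 x 90 x 40 mm with a rod at one end and two white fittings, on the bench
Not all that is in view belongs to the job. What is shaped like the base but brown is not meant. Several things have the shape of the plate; the one meant has the colours described above.

How it is judged:
On the way, in this order (a step that is already met when the one before it is completed fails the run):
1. the plate rests flat on the loading step: its hole more than 55 mm along the base's y, its underside within 2 mm of the step's top, tilted less than 0.06 rad, touching the base (y of plate_hole in the frame of base between 0.055 and 0.14 m and x of plate_hole in the frame of base between -0.004 and 0.025 m and z of plate in the frame of base between 0.02 and 0.024 m and angle between plate's own z axis and vertical below 0.06 rad and contact force between plate and base above 0.3 N), for 0.1 s.
2. on its way along the fence the plate slides in touch with the base (hole 20 to 50 mm along the base's y, its underside there at most 3 mm above and 7 mm below the step's top) (y of plate_hole in the frame of base between 0.02 and 0.05 m and z of plate_hole in the frame of base between 0.015 and 0.025 m and contact force between plate and base above 0.2 N).
At the end, for the whole second after the job is handed in: The plate lies still and flush on the base's floor with the pin in its hole (underside within 1.5 mm of the floor, tilt under 0.03 rad, hole within 3 mm of the slot's line and within 16 mm of its middle), its length along the fence within 0.08 rad, and the gripper has let go (x of plate_hole in the frame of base between -0.003 and 0.003 m and y of plate_hole in the frame of base between -0.016 and 0.016 m and z of plate_hole in the frame of base below 0.0135 m and angle between the y axis of plate and the y axis of base, either way round below 0.08 rad and angle between plate's own z axis and vertical below 0.03 rad and linear speed of plate below 0.01 m/s and contact force between the fingers and plate below 0.1 N); the robot touches nothing.
It fails at once if the plate is knocked: more than 60 N between the plate and the base with its pin, anywhere (contact force between plate and base above 60 N).
It fails at once if the plate is forced: more than 27 N between plate and base or pin, while past the step zone and more than 2 mm above the floor (z of plate_hole in the frame of base above 0.014 m and y of plate_hole in the frame of base between -0.1 and 0.035 m and contact force between plate and base above 27 N).
It fails at once if a bystander is moved by more than 20 mm (distance of any of driver_mid, angle_mid, cylinder_mid from where it was at the start of the episode above 0.02 m).
It also fails if it takes over 72 s, if anything falls off the work surface, if the arm or the gripper's body presses on something with over 40 N, if the wrist force passes 120 N, or if a joint passes its speed limit or range.

## Working session

There is one attempt and no reset: what is moved stays moved. The work goes in short steps, Python scripts to look and compute and a tool call to move; the robot and the scene stay as the last step left them, time stands still between calls to the robot, and variables do not carry over. Pictures are saved under pics/ and viewed, and the job is handed in when it is done.

Besides the shell and the picture viewer there is one more tool, called by a JSON object that holds its "method" and its "body". move_arm: Moves the arm, as the interface text tells. Shift numbers are shares of 0.5 m and turn numbers shares of pi/4 rad, none past 1 either way. Its arguments: {"type":"object","properties":{"deltas":{"type":"array"},"force":{"type":"number"}},"required":["deltas"]}

```bash
mkdir -p pics; ls; cat > h.py <<'E'
import numpy as np, cv2
from workcell import monitor, viewer, ticket
from scipy.spatial.transform import Rotation as R
def save(name,img): cv2.imwrite('pics/'+name+'.png',img[:,:,::-1])
def ray(p,uv,wrist=False):
    Rm=cv2.Rodrigues(np.array(p['rvec'],float))[0]; t=np.array(p['tvec'],float).ravel()
    a=(uv[0]-p['cx'])/p['fx']; b=(uv[1]-p['cy'])/p['fy']
    if wrist:
        r=np.hypot(a,b); s=np.sin(r)/r if r>1e-9 else 1
        d=np.array([a*s,b*s,np.cos(r)])
    else: d=np.array([a,b,1.])
    d=Rm.T@d; return -Rm.T@t, d/np.linalg.norm(d)
def plane(p,uv,z,wrist=False):
    c,d=ray(p,uv,wrist); return c+d*(z-c[2])/d[2]
def proj(p,X,wrist=False):
    Rm=cv2.Rodrigues(np.array(p['rvec'],float))[0]; t=np.array(p['tvec'],float).ravel()
    x=Rm@np.array(X,float)+t
    if wrist:
        r=np.hypot(x[0],x[1]); th=np.arctan2(r,x[2]); return np.array([p['cx']+p['fx']*th*x[0]/r,p['cy']+p['fy']*th*x[1]/r])
    return np.array([p['cx']+p['fx']*x[0]/x[2],p['cy']+p['fy']*x[1]/x[2]])
def tri(rays):
    A=0;b=0
    for c,d in rays:
        M=np.eye(3)-np.outer(d,d); A=A+M; b=b+M@c
    X=np.linalg.solve(A,b); return X,[np.linalg.norm((np.eye(3)-np.outer(d,d))@(X-c)) for c,d in rays]
E
python3 - <<'E'
from h import *
s=monitor.observe(); print({k:np.round(v,3) for k,v in s.items()})
for n in ['scene','top','wrist']:
    p=viewer.camera_params(n); print(n,p); im=viewer.get_image(n); save(n+'0',im); np.save(n+'0.npy',im)
    import json; json.dump({k:np.array(v).tolist() for k,v in p.items()},open(n+'0.json','w'))
E
```

```text
pics
{'clock': np.float64(0.0), 'q': array([-1.431,  0.384,  0.044,  1.6  , -0.018,  1.161, -0.05 ]), 'qd': array([ 0.002, -0.001,  0.001, -0.001,  0.001,  0.   ,  0.   ]), 'tau': array([ 0.0000e+00, -4.3346e+01,  1.0250e+00, -2.4951e+01,  1.1000e-02,
        1.1000e-02,  0.0000e+00]), 'eef_pos': array([0.153, 0.631, 0.255]), 'ee_rot': array([ 0.702,  0.083,  0.702, -0.085]), 'contact_force': array([0.874, 0.243, 0.248]), 'moment': array([-0.006, -0.01 ,  0.046]), 'opening': np.float64(0.998)}
scene {'fx': 527.5680257086648, 'fy': 527.5680257086648, 'cx': 317.5941634399059, 'cy': 232.94736975632986, 'rvec': array([ 1.25836616,  2.19870574, -1.01923148]), 'tvec': array([ 0.30791095, -0.29711738,  1.37798958])}
top {'fx': 450.93506776961055, 'fy': 450.93506776961055, 'cx': 321.7129485012223, 'cy': 242.44981363836558, 'rvec': array([ 2.14074606, -2.19230517,  0.10338369]), 'tvec': array([0.03205866, 0.59113344, 0.97007   ])}
wrist {'fx': 371.64829954431775, 'fy': 371.64829954431775, 'cx': 320.9564722273435, 'cy': 236.75461036591147, 'rvec': array([-2.27042313, -1.78657838, -0.27095446]), 'tvec': array([-0.64806461, -0.03959109,  0.38002679])}
```

View pics/scene0.png

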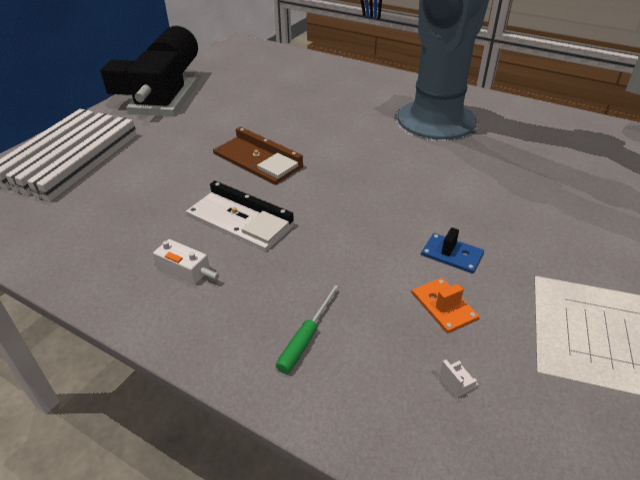

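View pics/top0.png

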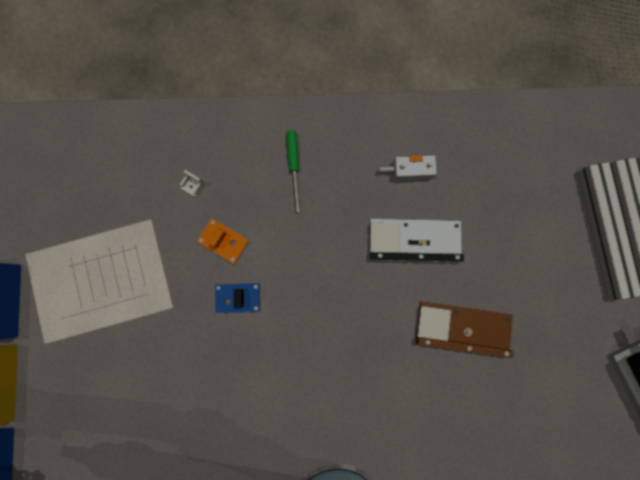

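View pics/wrist0.png

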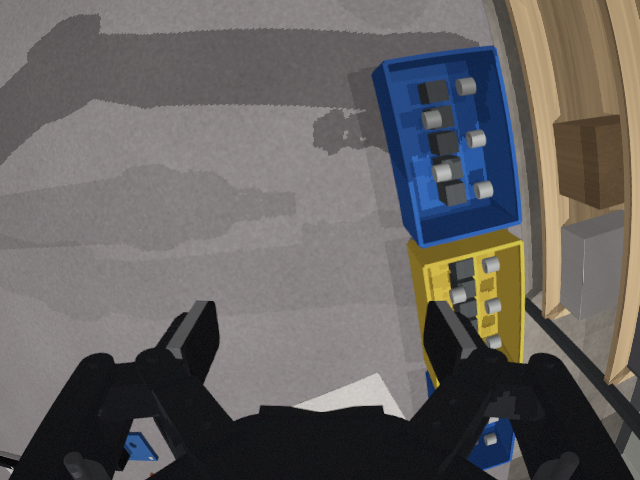

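The scene and top views show the blue plate (top 238,298), with the hole left of its grip. The aluminium base is at (417,240), with the white step on the left and the fence at the bottom. The brass pin is near (424,243). The decoys are the orange plate and the brown base.

```bash
python3 - <<'E'
from h import *
import json
t=np.load('top0.npy'); s=np.load('scene0.npy')
a=cv2.resize(t[200:330,190:290],None,fx=4,fy=4,interpolation=cv2.INTER_CUBIC)
b=cv2.resize(t[210:275,360:475],None,fx=6,fy=6,interpolation=cv2.INTER_CUBIC)
save('topA',a); save('topB',b)
save('scA',cv2.resize(s[215:345,390:500],None,fx=4,fy=4,interpolation=cv2.INTER_CUBIC))
save('scB',cv2.resize(s[170:255,175:305],None,fx=6,fy=6,interpolation=cv2.INTER_CUBIC))
p=json.load(open('top0.json'))
for uv in [(238,298),(417,240),(385,236),(424,243)]: print(plane(p,uv,.012))
hsv=cv2.cvtColor(t,cv2.COLOR_RGB2HSV)
m=cv2.inRange(hsv,(100,120,60),(125,255,255)); m[:,:150]=0
c=max(cv2.findContours(m,0,1)[0],key=cv2.contourArea); print(cv2.minAreaRect(c))
print(viewer.camera_params('wrist'))
for uv in cv2.boxPoints(cv2.minAreaRect(c)): print(plane(p,uv,.008))
E
```

```text
[0.47342701 0.20787635 0.012     ]
[ 0.59392264 -0.19696252  0.012     ]
[ 0.60474943 -0.12520657  0.012     ]
[ 0.58674598 -0.21240934  0.012     ]
((237.0, 298.0), (28.0, 44.0), 90.0)
{'fx': 371.64829954431775, 'fy': 371.64829954431775, 'cx': 320.9564722273435, 'cy': 236.75461036591147, 'rvec': array([-2.27061722, -1.78663027, -0.2713285 ]), 'tvec': array([-0.64826506, -0.03956804,  0.37999027])}
[0.50583726 0.2602959  0.008     ]
[0.50350846 0.16123762 0.008     ]
[0.44120907 0.16182231 0.008     ]
[0.44348087 0.26026537 0.008     ]
```

View pics/topA.png

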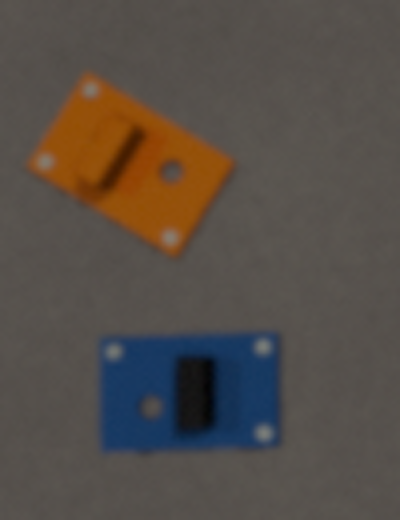

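View pics/topB.png

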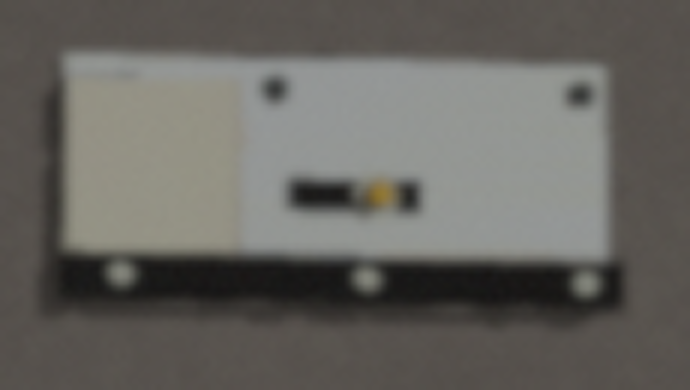

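View pics/scA.png

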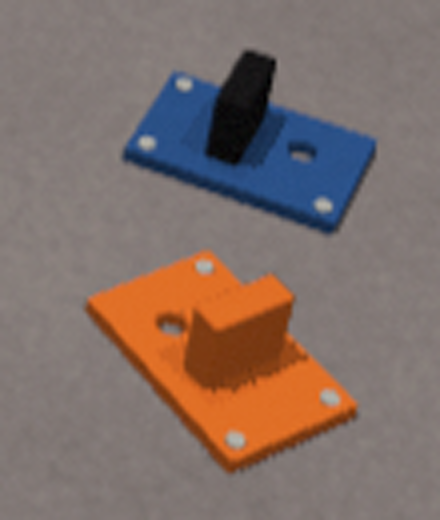

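View pics/scB.png

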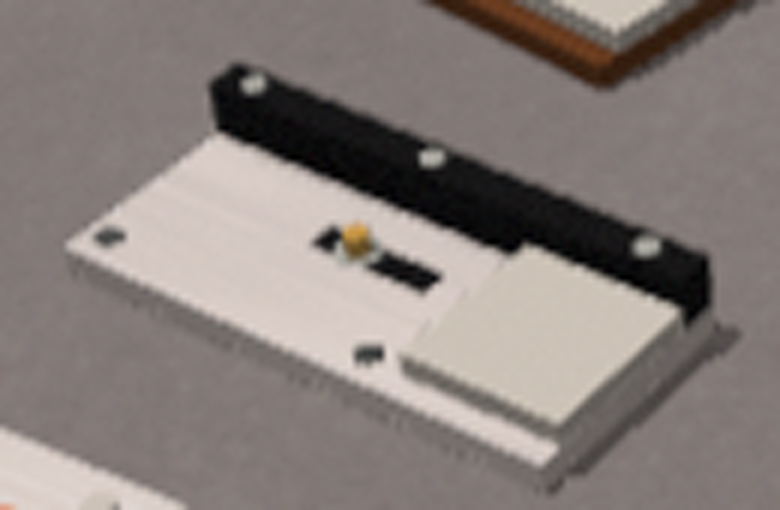

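```bash
cat >> h.py <<'E'
def tool():
    s=monitor.observe(); q=np.array(s['ee_rot']); return np.array(s['eef_pos']), R.from_quat(q[[1,2,3,0]])
def goto(X,yaw_y, T=None):
    """delta to reach X with tool x down, tool y along world direction angle yaw_y"""
    x=np.array([0,0,-1.]); y=np.array([np.cos(yaw_y),np.sin(yaw_y),0]); M=np.stack([x,y,np.cross(x,y)],1)
    P,Rt=T if T else tool()
    d=Rt.inv().apply(np.array(X)-P)/0.5; w=(Rt.inv()*R.from_matrix(M)).as_rotvec()/(np.pi/4)
    print('shift',np.round(d,4),'turn',np.round(w,4))
E
python3 - <<'E'
from h import *
P,Rt=tool(); print(P, Rt.as_matrix().round(3))
p=viewer.camera_params('wrist'); c,d=ray(p,(p['cx'],p['cy']),True)
Rm=cv2.Rodrigues(p['rvec'])[0]
print('cam in tool',Rt.inv().apply(c-P), 'axes cols x,y,z in tool', (Rt.inv().as_matrix()@Rm.T).round(3))
goto([.42,.2,.25],np.pi/2); goto([.42,.2,.25],-np.pi/2)
E
```

```text
[0.1529199  0.63104417 0.25516943] [[-0.     0.235  0.972]
 [-0.002  0.972 -0.235]
 [-1.    -0.002  0.   ]]
cam in tool [-0.11802447 -0.00057297 -0.07592399] axes cols x,y,z in tool [[-0.    -0.299  0.954]
 [ 1.    -0.     0.   ]
 [ 0.     0.954  0.299]]
shift [ 0.0119 -0.7121  0.7221] turn [-3.026e-01 -2.000e-04  2.600e-03]
shift [ 0.0119 -0.7121  0.7221] turn [3.6974e+00 3.9000e-03 3.0000e-04]
```

{"method": "move_arm", "body": {"deltas": [0.01, -0.71, 0.72, -0.3026, 0, 0.0026, 0, 0.01, -0.71, 0.72, -0.3026, 0, 0.0026, 0, 0.01, -0.71, 0.72, -0.3026, 0, 0.0026, 0, 0.01, -0.71, 0.72, -0.3026, 0, 0.0026, 0, 0.01, -0.71, 0.72, -0.3026, 0, 0.0026, 0, 0.01, -0.71, 0.72, -0.3026, 0, 0.0026, 0, 0.01, -0.71, 0.72, -0.3026, 0, 0.0026, 0, 0.01, -0.71, 0.72, -0.3026, 0, 0.0026, 0, 0.01, -0.71, 0.72, -0.3026, 0, 0.0026, 0, 0.01, -0.71, 0.72, -0.3026, 0, 0.0026, 0], "force": 30}}

```text
clock: 0.98
eef_pos: [0.373, 0.2754, 0.252]
ee_rot: [0.707, 0.001, 0.707, 0.001]
contact_force: [0.8, -0.2, 0.0]
opening: 1.003
```

```bash
python3 - <<'E'
from h import *
P,Rt=tool(); print(P, Rt.as_matrix().round(3),monitor.observe()['clock'])
goto([.42,.2,.25],np.pi/2)
E
```

```text
[0.37299892 0.27541348 0.25204006] [[ 0.    -0.     1.   ]
 [ 0.002  1.     0.   ]
 [-1.     0.002  0.   ]] 0.9833
shift [ 0.0037 -0.1508  0.094 ] turn [ 0.      0.0001 -0.0029]
```

{"method": "move_arm", "body": {"deltas": [0, -0.15, 0.1, 0, 0, 0, 0, 0, -0.15, 0.1, 0, 0, 0, 0, 0, -0.15, 0.1, 0, 0, 0, 0, 0, -0.15, 0.1, 0, 0, 0, 0, 0, -0.15, 0.1, 0, 0, 0, 0]}}

```text
clock: 1.4
eef_pos: [0.4222, 0.2027, 0.2518]
ee_rot: [0.707, 0.001, 0.707, 0.0]
contact_force: [-0.9, 0.6, 0.6]
opening: 1.0
```

```bash
cat >> h.py <<'E'
import json
def snap(tag):
    p=viewer.camera_params('wrist'); im=viewer.get_image('wrist'); save(tag,im); np.save(tag+'.npy',im)
    json.dump({k:np.array(v).tolist() for k,v in p.items()},open(tag+'.json','w')); print(tool()[0],monitor.observe()['clock'])
def load(tag): return np.load(tag+'.npy'),json.load(open(tag+'.json'))
E
python3 -c "
from h import *
snap('w1')"
```

```text
[0.42159911 0.20385032 0.25178253] 1.45
```

View pics/w1.png

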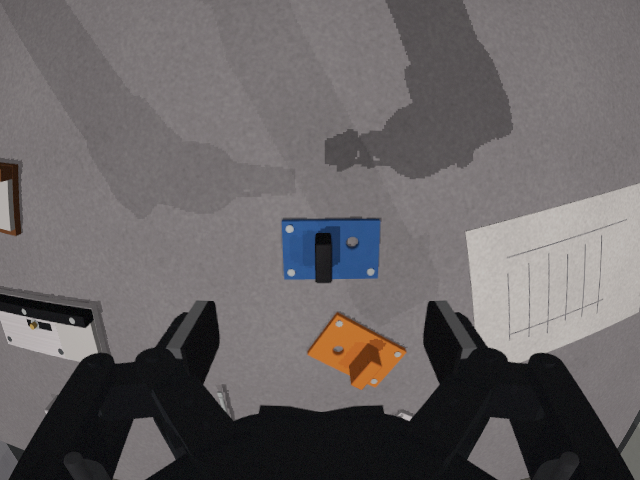

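The plate is at (331,249), its grip at about (323,258) and its hole at (352,242). The base is at the left edge.

```bash
cat >> h.py <<'E'
def plate_meas(tag,z=.008):
    im,p=load(tag); hsv=cv2.cvtColor(im,cv2.COLOR_RGB2HSV)
    m=cv2.inRange(hsv,(100,120,50),(125,255,255))
    c=max(cv2.findContours(m,0,cv2.CHAIN_APPROX_NONE)[0],key=cv2.contourArea)
    W=np.array([plane(p,uv,z,True)[:2] for uv in c[:,0]])
    r=cv2.minAreaRect((W*1000).astype(np.float32)); print('plate centre',r, np.round(cv2.boxPoints(r),1).tolist())
    return c
E
python3 - <<'E'
from h import *
c=plate_meas('w1'); im,p=load('w1')
for uv in [(290,229),(291,272),(371,272),(352,242)]: print(plane(p,uv,.008,True))
save('w1c',cv2.resize(im[200:300,260:400],None,fx=5,fy=5))
E
```

```text
plate centre ((473.1229553222656, 212.5492706298828), (64.94332885742188, 99.67084503173828), 0.0252375565469265) [[440.6000061035156, 262.3999938964844], [440.70001220703125, 162.6999969482422], [505.6000061035156, 162.6999969482422], [505.6000061035156, 262.3999938964844]]
[0.45104214 0.17116033 0.008     ]
[0.4983264 0.1708823 0.008    ]
[0.49870247 0.25568007 0.008     ]
[0.46508841 0.23448858 0.008     ]
```

View pics/w1c.png

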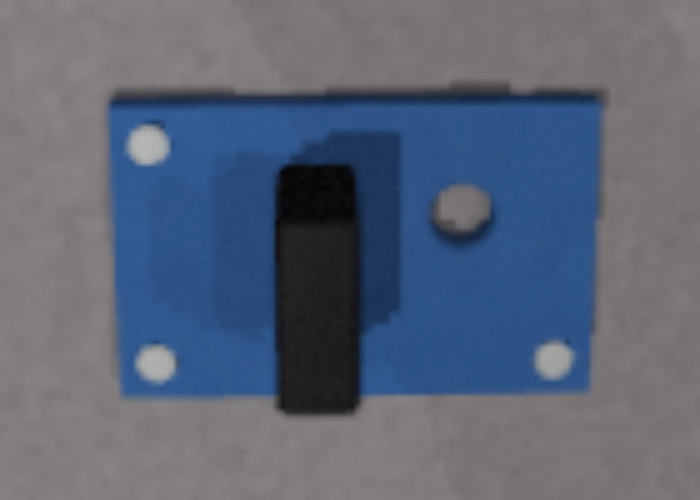

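{"method": "move_arm", "body": {"deltas": [0, -0.79, 0.16, 0, 0, 0, 0, 0, -0.79, 0.16, 0, 0, 0, 0, 0, -0.79, 0.16, 0, 0, 0, 0, 0, -0.79, 0.16, 0, 0, 0, 0, 0, -0.79, 0.16, 0, 0, 0, 0, 0, -0.79, 0.16, 0, 0, 0, 0, 0, -0.79, 0.16, 0, 0, 0, 0, 0, -0.79, 0.16, 0, 0, 0, 0, 0, -0.79, 0.16, 0, 0, 0, 0, 0, -0.79, 0.16, 0, 0, 0, 0]}}

```text
clock: 2.28
eef_pos: [0.5035, -0.1939, 0.2514]
ee_rot: [0.707, -0.0, 0.707, 0.001]
contact_force: [-1.1, -0.2, -0.2]
opening: 0.997
```

```bash
python3 -c "
from h import *
snap('b1')"
```

```text
[ 0.50354689 -0.19963119  0.25191018] 2.3333
```

View pics/b1.png

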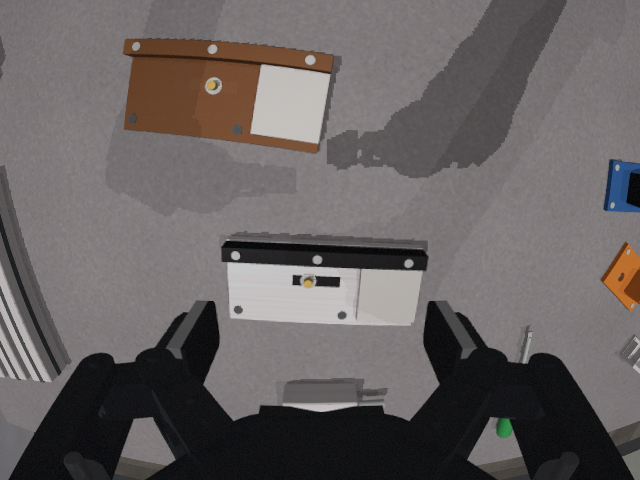

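The base is at (325,285), the slot spans (293–340,281), the pin is at (308,282), and the step is on the right at (390,295). I'll take a settled view, then a second view from another place.

```bash
python3 -c "
from h import *
snap('b2')"
```

```text
[ 0.50304187 -0.196346    0.25151557] 2.3833
```

{"method": "move_arm", "body": {"deltas": [0.1, 0.1, -0.04, 0, 0, 0, 0, 0.1, 0.1, -0.04, 0, 0, 0, 0, 0.1, 0.1, -0.04, 0, 0, 0, 0, 0.1, 0.1, -0.04, 0, 0, 0, 0, 0.1, 0.1, -0.04, 0, 0, 0, 0]}}

```text
clock: 2.8
eef_pos: [0.4833, -0.1402, 0.2014]
ee_rot: [0.707, -0.001, 0.707, 0.002]
contact_force: [-0.1, 0.1, 0.5]
opening: 1.003
```

```bash
python3 - <<'E'
from h import *
snap('b3')
for t in ['b2','b3']:
    im,p=load(t); save(t+'c',cv2.resize(im[190:360,180:480] if t=='b2' else im[190:390,120:420],None,fx=2.6,fy=2.6,interpolation=cv2.INTER_CUBIC))
E
```

```text
[ 0.48380308 -0.14130173  0.20209098] 2.85
```

View pics/b2c.png

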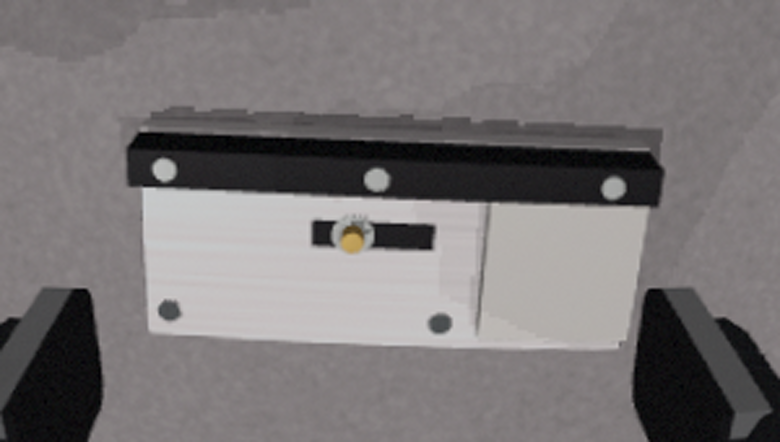

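View pics/b3.png

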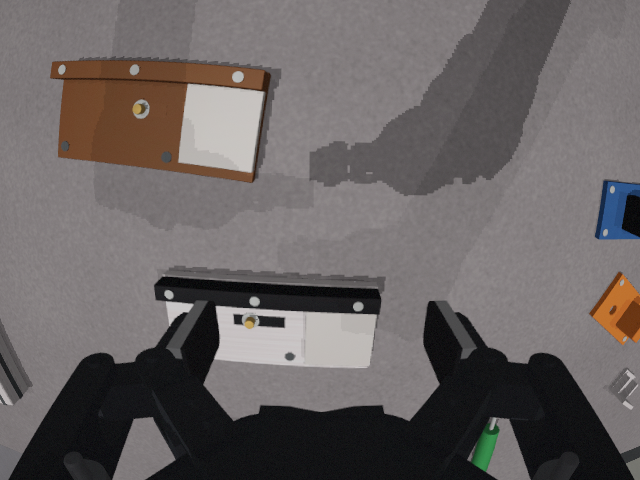

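```bash
cat > feat.py <<'E'
from h import *
def blob(im,uv,lo,hi,r=9):
    u,v=map(int,uv); hsv=cv2.cvtColor(im,cv2.COLOR_RGB2HSV)
    m=cv2.inRange(hsv,lo,hi); sub=np.zeros_like(m); sub[v-r:v+r+1,u-r:u+r+1]=m[v-r:v+r+1,u-r:u+r+1]
    cs=cv2.connectedComponentsWithStats(sub)
    k=min(range(1,cs[0]),key=lambda i:np.hypot(*(cs[3][i]-uv))-0.02*cs[2][i,4]); return cs[3][k],cs[2][k,4]
W=((0,0,100),(180,80,255)); D=((0,0,0),(180,255,90)); B=((10,90,80),(35,255,255))
F={'s1':(W,(243,255),(169,294),6),'s2':(W,(325,259),(254,301),6),'s3':(W,(416,262),(358,307),6),'hole':(D,(349,314),(290,356),8),'pin':(B,(315,281),(249,323),8)}
for k,(c,a,b,r) in F.items():
    out=[];px=[]
    for t,uv in (('b2',a),('b3',b)):
        im,p=load(t); q,n=blob(im,uv,*c,r=r); px.append((q.round(1).tolist(),int(n))); out.append(ray(p,q,True))
    X,e=tri(out); print(k,px,X.round(4),np.round(e,4),[np.round(c+d*((.034 if k[0]=='s' else .012 if k=='hole' else .021)-c[2])/d[2],4)[:2].tolist() for c,d in out])
E
python3 feat.py
```

```text
s1 [([242.8, 254.8], 69), ([168.3, 294.1], 69)] [ 0.551  -0.2777  0.0358] [0. 0.] [[0.5517, -0.2781], [0.5519, -0.2785]]
s2 [([324.5, 258.6], 70), ([254.0, 301.1], 82)] [ 0.5552 -0.1981  0.0351] [0. 0.] [[0.5556, -0.1981], [0.5558, -0.1983]]
s3 [([415.6, 262.0], 64), ([357.6, 306.1], 76)] [ 0.5593 -0.1083  0.0353] [0.0001 0.0001] [[0.5599, -0.1079], [0.5599, -0.1082]]
hole [([348.8, 314.3], 35), ([289.3, 356.2], 40)] [ 0.6298 -0.1714  0.0121] [0.0001 0.0001] [[0.6299, -0.1714], [0.6297, -0.1715]]
pin [([315.1, 281.6], 71), ([249.4, 322.5], 88)] [ 0.5875 -0.2078  0.0174] [0.0001 0.0001] [[0.5858, -0.2078], [0.5854, -0.207]]
```

```bash
python3 - <<'E'
from h import *
im,_=load('b3'); save('b3c',cv2.resize(im[270:380,145:390],None,fx=3.2,fy=3.2,interpolation=cv2.INTER_CUBIC))
E
```

```text
(no output)
```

View pics/b3c.png

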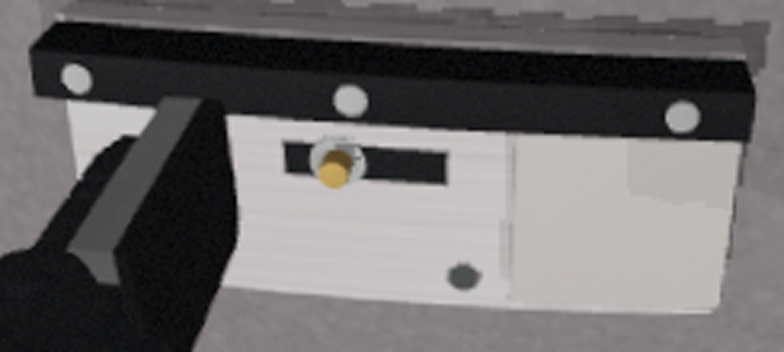

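```bash
cat > base.py <<'E'
from h import *
s1,s2,s3=[np.array(v) for v in ([.551,-.2777],[.5552,-.1981],[.5593,-.1083])]
ey=(s3-s1)/np.linalg.norm(s3-s1); ex=np.array([ey[1],-ey[0]]); yaw=np.arctan2(-ey[0],ey[1]); print('yaw',yaw)
def c2(uv): return (uv[0]/2.6+180,uv[1]/2.6+190)
def c3(uv): return (uv[0]/3.2+145,uv[1]/3.2+270)
sl=[]
for t,f,pts in (('b2',c2,[(312,234),(435,238)]),('b3',c3,[(283,157),(446,168)])):
    _,p=load(t); a,b=[plane(p,f(q),.012,True)[:2] for q in pts]; sl.append((a+b)/2); print('slot',a,b,np.linalg.norm(b-a))
O=(sl[0]+sl[1])/2
ox=np.mean([ex@s for s in (s1,s2,s3)])+.0328
print('origin from slot',O,'x offset of slot',ex@O-ox)
Bo=ex*ox+ey*(ey@O)
print('base origin',Bo)
def toB(X): d=np.array(X)[:2]-Bo; return np.array([ex@d,ey@d])
if __name__=='__main__':
    print('screws',[toB(s).round(4) for s in (s1,s2,s3)],'hole',toB((.6298,-.1714)),'pin',toB((.5856,-.2074)), toB((.5875,-.2078)))
    for t,f,pts in (('b2',c2,[(492,205),(480,337),(648,205),(626,347)]),('b3',c3,[(512,135),(512,300),(740,140),(718,312)])):
        _,p=load(t)
        for q in pts: print('step',toB(plane(p,f(q),.022,True)).round(4))
E
python3 base.py
```

```text
yaw -0.04895730663552603
slot [ 0.58810299 -0.22392958] [ 0.59006056 -0.17399774] 0.049970198859700006
slot [ 0.58757958 -0.22459285] [ 0.58985251 -0.1748672 ] 0.04977757272415448
origin from slot [ 0.58889891 -0.19934684] x offset of slot 0.0011192303159254235
base origin [ 0.58778102 -0.19929207]
screws [array([-0.0329, -0.0801]), array([-0.0326, -0.0004]), array([-0.0329,  0.0895])] hole [0.04060366 0.02991496] pin [-0.00178162 -0.00820495] [ 0.00013568 -0.00851149]
step [-0.0185  0.0458]
step [0.0412 0.0465]
step [-0.0206  0.1094]
step [0.0453 0.1103]
step [-0.0173  0.044 ]
step [0.0416 0.046 ]
step [-0.0185  0.1094]
step [0.0439 0.1101]
```

Base yaw is −0.049 rad, its origin is (0.588, −0.199), and the pin is near base y −8 mm. The triangulated heights and sizes match the text. Next is a second, lower view of the plate.

{"method": "move_arm", "body": {"deltas": [0.06, 0.69, -0.07, 0, 0, 0, 0, 0.06, 0.69, -0.07, 0, 0, 0, 0, 0.06, 0.69, -0.07, 0, 0, 0, 0, 0.06, 0.69, -0.07, 0, 0, 0, 0, 0.06, 0.69, -0.07, 0, 0, 0, 0, 0.06, 0.69, -0.07, 0, 0, 0, 0, 0.06, 0.69, -0.07, 0, 0, 0, 0, 0.06, 0.69, -0.07, 0, 0, 0, 0, 0.06, 0.69, -0.07, 0, 0, 0, 0, 0.06, 0.69, -0.07, 0, 0, 0, 0], "force": 40}}

```text
clock: 3.68
eef_pos: [0.4478, 0.2094, 0.1732]
ee_rot: [0.708, -0.001, 0.706, 0.005]
contact_force: [-0.6, 0.1, -0.4]
opening: 0.996
```

```bash
python3 - <<'E'
from h import *
snap('p2')
E
```

```text
[0.4483488  0.20585786 0.17307418] 3.7333
```

View pics/p2.png

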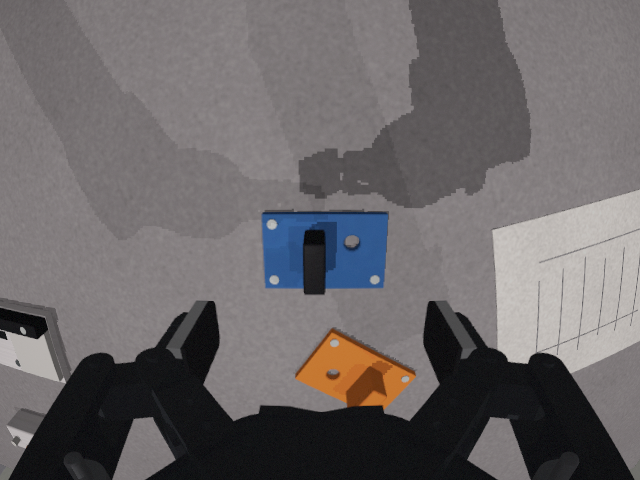

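The plate is at (326,250), its screws at (272,225), (274,280) and (375,280), its hole at (352,242), and the grip top at about (315,275).

```bash
python3 - <<'E'
from h import *
from importlib import reload
def blob(im,uv,lo,hi,r):
    u,v=map(int,uv); m=cv2.inRange(cv2.cvtColor(im,cv2.COLOR_RGB2HSV),lo,hi); s=np.zeros_like(m); s[v-r:v+r+1,u-r:u+r+1]=m[v-r:v+r+1,u-r:u+r+1]
    M=cv2.moments(s,True); return np.array([M['m10']/M['m00'],M['m01']/M['m00']])
W=((0,0,120),(180,90,255))
for a,b in [((290,229),(272,225)),((291,272),(274,280)),((371,272),(375,280))]:
    rs=[]
    for t,uv in (('w1',a),('p2',b)):
        im,p=load(t); q=blob(im,uv,*W,6); rs.append(ray(p,q,True))
    X,e=tri(rs); print(X.round(4),np.round(e,4),[np.round(c+d*((.008-c[2])/d[2]),4)[:2] for c,d in rs])
plate_meas('p2')
# grip: dark mask bottom part
for t in ('w1','p2'):
    im,p=load(t); m=cv2.inRange(cv2.cvtColor(im,cv2.COLOR_RGB2HSV),(0,0,0),(180,255,60)); m[:225]=0;m[300:]=0;m[:,:290]=0;m[:,350:]=0
    c=max(cv2.findContours(m,0,1)[0],key=cv2.contourArea); x,y,w,h=cv2.boundingRect(c); print(x,y,w,h,'bottom corners at z=.046',plane(p,(x,y+h),.046,True),plane(p,(x+w,y+h),.046,True))
rs=[]
print(tool()[0],tool()[1].as_matrix().round(4)); goto([.473,.2045,.038],np.pi/2-.005)
E
```

```text
[0.4505 0.1702 0.0082] [0. 0.] [array([0.4505, 0.1702]), array([0.4506, 0.1702])]
[0.4996 0.1704 0.006 ] [0.0001 0.0001] [array([0.4986, 0.1705]), array([0.4987, 0.1707])]
[ 0.5147  0.2611 -0.029 ] [0.0001 0.0001] [array([0.4991, 0.2555]), array([0.4981, 0.2549])]
plate centre ((473.04931640625, 212.635986328125), (65.26939392089844, 99.7215576171875), 0.4719643294811249) [[440.0, 262.20001220703125], [440.79998779296875, 162.5], [506.1000061035156, 163.0], [505.29998779296875, 262.79998779296875]]
315 233 17 50 bottom corners at z=.046 [0.4937582  0.19675492 0.046     ] [0.49381167 0.21299925 0.046     ]
303 230 23 64 bottom corners at z=.046 [0.49304612 0.19662943 0.046     ] [0.49290184 0.21349514 0.046     ]
[0.4483488  0.20585786 0.17307418] [[ 0.0026 -0.0052  1.    ]
 [ 0.0033  1.      0.0052]
 [-1.      0.0033  0.0026]]
shift [ 0.2703 -0.0039  0.0486] turn [ 0.013   0.0033 -0.0042]
```

{"method": "move_arm", "body": {"deltas": [0, -0.004, 0.049, 0.007, 0.003, -0.004, 0, 0, -0.004, 0.049, 0.007, 0.003, -0.004, 0, 0.08, -0.004, 0.049, 0.007, 0.003, -0.004, 0, 0.15, -0.004, 0.049, 0.007, 0.003, -0.004, 0, 0.2, -0.004, 0.049, 0.007, 0.003, -0.004, 0, 0.24, -0.004, 0.049, 0.007, 0.003, -0.004, 0, 0.26, -0.004, 0.049, 0.007, 0.003, -0.004, 0, 0.265, -0.004, 0.049, 0.007, 0.003, -0.004, 0, 0.268, -0.004, 0.049, 0.007, 0.003, -0.004, 0, 0.268, -0.004, 0.049, 0.007, 0.003, -0.004, 0]}}

```text
clock: 4.57
eef_pos: [0.4734, 0.2008, 0.0392]
ee_rot: [0.707, 0.002, 0.707, -0.002]
contact_force: [-0.2, -0.8, 0.4]
opening: 1.004
```

```bash
python3 - <<'E'
from h import *
snap('p3')
goto([.473,.2045,.038],np.pi/2); print(monitor.observe()['contact_force'])
E
```

```text
[0.4735071  0.20114215 0.03946016] 4.6167
shift [ 0.0029  0.0067 -0.0011] turn [-0.0081  0.0006 -0.0004]
[-0.16615727  0.31493723 -0.18671073]
```

View pics/p3.png

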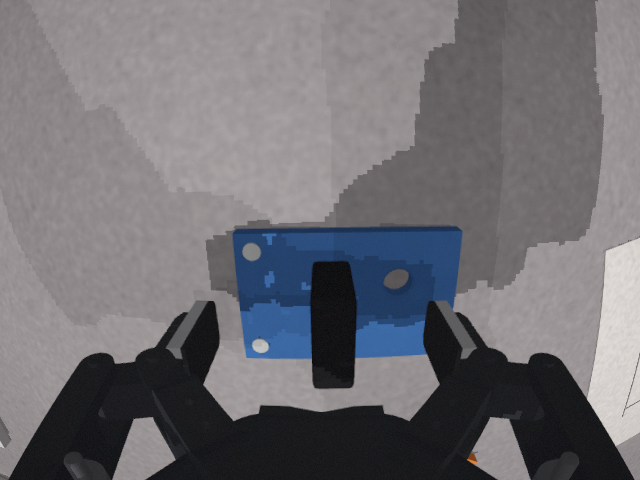

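The grip stands between the open fingers, slightly right of centre. I'll shift 3.4 mm in +y, then close.

{"method": "move_arm", "body": {"deltas": [0.002, 0.007, 0, -0.008, 0, 0, 0, 0.002, 0.007, 0, -0.008, 0, 0, 0, 0.002, 0.007, 0, -0.008, 0, 0, 0.4, 0.002, 0.007, 0, -0.008, 0, 0, 0.7, 0.002, 0.007, 0, -0.008, 0, 0, 1, 0.002, 0.007, 0, -0.008, 0, 0, 1, 0.002, 0.007, 0, -0.008, 0, 0, 1, 0.002, 0.007, 0, -0.008, 0, 0, 1, 0.002, 0.007, 0, -0.008, 0, 0, 1], "force": 40}}

```text
clock: 5.37
eef_pos: [0.4722, 0.2044, 0.0371]
ee_rot: [0.706, -0.001, 0.708, -0.0]
contact_force: [0.2, -0.2, 1.1]
opening: 0.183
```

```bash
python3 - <<'E'
from h import *
print(tool()[0],tool()[1].as_matrix().round(4)); s=monitor.observe();print(s['contact_force'],s['opening'],s['moment'])
E
```

```text
[0.47224266 0.20441623 0.03709435] [[-1.9e-03 -5.0e-04  1.0e+00]
 [-1.0e-03  1.0e+00  5.0e-04]
 [-1.0e+00 -1.0e-03 -1.9e-03]]
[ 0.17441777 -0.2347925   1.08937408] 0.1825202034867896 [ 0.05335949 -0.0486634   0.06975438]
```

{"method": "move_arm", "body": {"deltas": [-0.02, 0, 0, 0, 0, 0, 1, -0.06, 0, 0, 0, 0, 0, 1, -0.12, 0, 0, 0, 0, 0, 1, -0.18, 0, 0, 0.062, -0.001, 0.0025, 1, -0.2, 0, 0, 0.062, -0.001, 0.0025, 1, -0.2, 0, 0, 0.062, -0.001, 0.0025, 1, -0.2, 0, 0, 0.062, -0.001, 0.0025, 1]}}

```text
clock: 5.95
eef_pos: [0.472, 0.2047, 0.1371]
ee_rot: [0.706, 0.017, 0.707, -0.016]
contact_force: [-0.7, -0.5, -1.9]
opening: 0.183
```

```bash
cat > tgt.py <<'E'
from base import *
def grip(hx,hy,z,yaw=-.049):
    b=Bo+ex*(hx+.008)+ey*(hy-.030); return [b[0],b[1],z]
E
python3 - <<'E'
from tgt import *
snap('l1')
P,Rt=tool(); print(P,Rt.as_matrix().round(4)); s=monitor.observe();print(s['contact_force'],s['opening'],s['moment'])
print(grip(.003,.080,.137)); goto(grip(.003,.080,.137),np.pi/2-.049)
E
```

```text
yaw -0.04895730663552603
slot [ 0.58810299 -0.22392958] [ 0.59006056 -0.17399774] 0.049970198859700006
slot [ 0.58757958 -0.22459285] [ 0.58985251 -0.1748672 ] 0.04977757272415448
origin from slot [ 0.58889891 -0.19934684] x offset of slot 0.0011192303159254235
base origin [ 0.58778102 -0.19929207]
[0.4710946  0.20423859 0.13598496] 6.0
[0.4710946  0.20423859 0.13598496] [[-3.300e-03  4.710e-02  9.989e-01]
 [-1.000e-04  9.989e-01 -4.710e-02]
 [-1.000e+00 -2.000e-04 -3.300e-03]]
[-0.89682336 -0.73569414 -1.58529223] 0.18352500717640893 [-0.00727603  0.00936457  0.0306903 ]
[np.float64(0.6012147264564581), np.float64(-0.14989029145743518), 0.137]
shift [-0.0029 -0.6952  0.2933] turn [ 0.0024 -0.0042  0.0003]
```

View pics/l1.png

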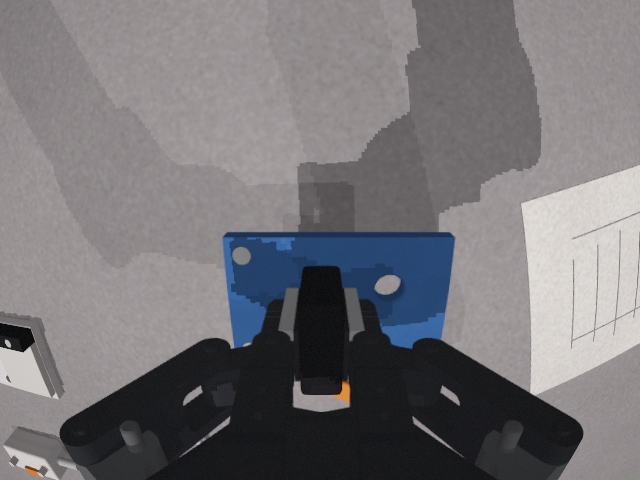

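The plate is held level (hole at 388,285). Carry it over the step.

{"method": "move_arm", "body": {"deltas": [0, -0.695, 0.292, 0.002, -0.004, 0, 1, 0, -0.695, 0.292, 0.002, -0.004, 0, 1, 0, -0.695, 0.292, 0.002, -0.004, 0, 1, 0, -0.695, 0.292, 0.002, -0.004, 0, 1, 0, -0.695, 0.292, 0.002, -0.004, 0, 1, 0, -0.695, 0.292, 0.002, -0.004, 0, 1, 0, -0.695, 0.292, 0.002, -0.004, 0, 1, 0, -0.695, 0.292, 0.002, -0.004, 0, 1, 0, -0.695, 0.292, 0.002, -0.004, 0, 1, 0, -0.695, 0.292, 0.002, -0.004, 0, 1]}}

```text
clock: 6.83
eef_pos: [0.6005, -0.1622, 0.1352]
ee_rot: [0.707, 0.019, 0.706, -0.025]
contact_force: [-0.1, -2.7, -0.9]
opening: 0.181
```

{"method": "move_arm", "body": {"deltas": [0, 0, 0, 0, 0, 0, 1, 0, 0, 0, 0, 0, 0, 1, 0, 0, 0, 0, 0, 0, 1, 0, 0, 0, 0, 0, 0, 1]}}

```text
clock: 7.17
eef_pos: [0.6008, -0.1467, 0.1352]
ee_rot: [0.707, 0.017, 0.707, -0.015]
contact_force: [-0.2, 0.2, -1.9]
opening: 0.182
```

```bash
python3 - <<'E' | tail -n +6
from tgt import *
snap('c1')
P,Rt=tool(); print(P,Rt.as_matrix().round(4)); s=monitor.observe();print(s['contact_force'],s['opening'],s['clock'])
goto(grip(.002,.080,.085),np.pi/2-.049)
E
```

```text
[ 0.60104469 -0.14693434  0.13563145] 7.2167
[ 0.60104469 -0.14693434  0.13563145] [[ 2.000e-04  4.610e-02  9.989e-01]
 [ 2.100e-03  9.989e-01 -4.610e-02]
 [-1.000e+00  2.100e-03  1.000e-04]]
[-0.66593646  0.72784982 -1.21648325] 0.17824228958159752 7.2167
shift [ 0.1013 -0.0061 -0.0014] turn [ 0.0036  0.0001 -0.0027]
```

View pics/c1.png

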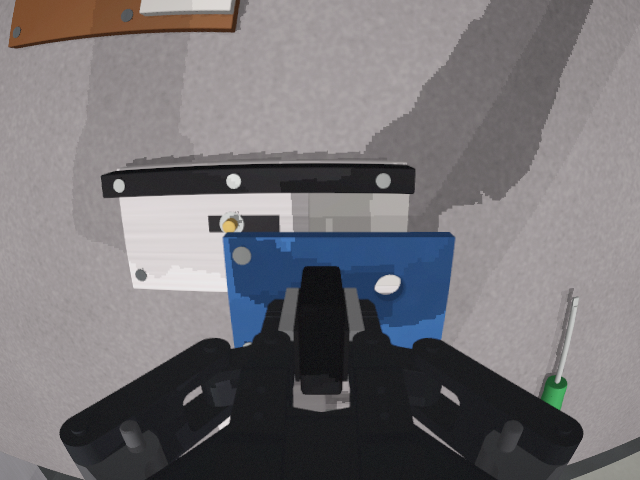

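```bash
python3 - <<'E' | tail -n +6
from tgt import *
im,p=load('c1')
zt=.1356-.037+.008
for uv in [(223,238),(455,238),(340,238),(242,256),(388,285)]:
    X=plane(p,uv,zt,True); print(uv,toB(X).round(4))
save('c1c',cv2.resize(im[220:310,210:470],None,fx=3,fy=3))
P,_=tool(); print('tcp',toB(P))
for uv in [(119,186),(233,181),(383,181)]: print('fence screws',toB(plane(p,uv,.034,True)).round(4))
print('pin', toB(plane(p,(228,227),.021,True)))
E
```

```text
(223, 238) [-0.0191  0.011 ]
(455, 238) [-0.0193  0.1105]
(340, 238) [-0.0192  0.0603]
(242, 256) [-0.0111  0.0188]
(388, 285) [0.0024 0.0819]
tcp [0.01068551 0.05294409]
fence screws [-0.0318 -0.0806]
fence screws [-0.0323 -0.0006]
fence screws [-0.0322  0.0899]
pin [ 0.00036916 -0.00889657]
```

View pics/c1c.png

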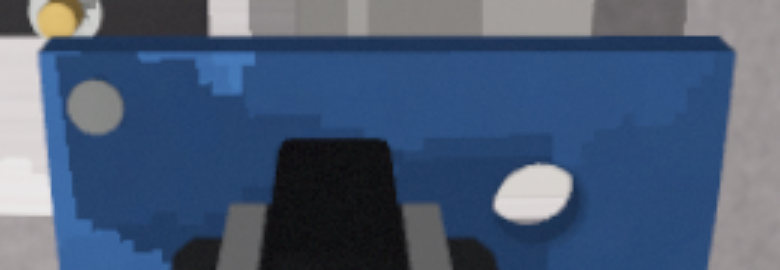

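Plate edges are parallel to the fence, with a gap of about 4 mm. I'll go down to about 7 mm above the step, closing the gap by 2 mm.

{"method": "move_arm", "body": {"deltas": [0.02, 0, -0.004, 0, 0, -0.002, 1, 0.05, 0, -0.004, 0, 0, -0.002, 1, 0.08, 0, -0.004, 0, 0, -0.002, 1, 0.105, 0, -0.004, 0, 0, -0.002, 1, 0.12, 0, -0.004, 0, 0, -0.002, 1, 0.13, 0, -0.004, 0, 0, -0.002, 1, 0.136, 0, -0.004, 0, 0, -0.002, 1, 0.138, 0, -0.004, 0, 0, -0.002, 1, 0.138, 0, -0.004, 0, 0, -0.002, 1]}}

```text
clock: 7.97
eef_pos: [0.5999, -0.1496, 0.0677]
ee_rot: [0.708, 0.017, 0.706, -0.018]
contact_force: [0.2, 0.5, -1.4]
opening: 0.18
```

```bash
python3 - <<'E' | tail -n +6
from tgt import *
snap('c2')
P,Rt=tool(); print(P,toB(P),Rt.as_matrix().round(4)); s=monitor.observe();print(s['contact_force'],s['opening'],s['clock'])
E
```

```text
[ 0.60010467 -0.14967593  0.06804097] 8.0167
[ 0.60010467 -0.14967593  0.06804097] [0.00988079 0.05015978] [[ 0.0028  0.0497  0.9988]
 [-0.0012  0.9988 -0.0497]
 [-1.     -0.001   0.0029]]
[ 0.22659675  0.1939272  -2.20509828] 0.18379810716361206 8.0167
```

View pics/c2.png

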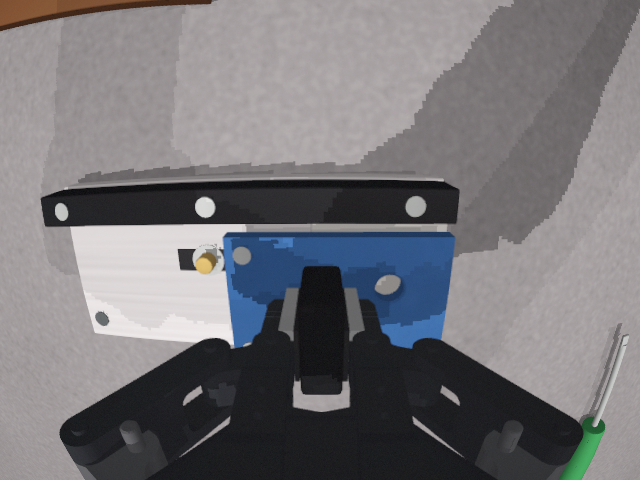

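{"method": "move_arm", "body": {"deltas": [0.002, 0, 0, 0, 0, 0, 1, 0.004, 0, 0, 0, 0, 0, 1, 0.006, 0, 0, 0, 0, 0, 1, 0.008, 0, 0, 0, 0, 0, 1, 0.009, 0, 0, 0, 0, 0, 1, 0.01, 0, 0, 0, 0, 0, 1, 0.011, 0, 0, 0, 0, 0, 1, 0.012, 0, 0, 0, 0, 0, 1, 0.013, 0, 0, 0, 0, 0, 1, 0.013, 0, 0, 0, 0, 0, 1]}}

```text
clock: 8.85
eef_pos: [0.5995, -0.1494, 0.0609]
ee_rot: [0.707, 0.017, 0.706, -0.018]
contact_force: [0.2, -0.1, -0.5]
opening: 0.182
```

{"method": "move_arm", "body": {"deltas": [0.0006, 0, 0, 0, 0, 0, 1, 0.0012, 0, 0, 0, 0, 0, 1, 0.0018, 0, 0, 0, 0, 0, 1, 0.0024, 0, 0, 0, 0, 0, 1, 0.003, 0, 0, 0, 0, 0, 1]}}

```text
clock: 9.27
eef_pos: [0.5996, -0.1494, 0.0595]
ee_rot: [0.708, 0.017, 0.706, -0.018]
contact_force: [0.5, -0.8, -1.4]
opening: 0.181
```

{"method": "move_arm", "body": {"deltas": [0.0006, 0, 0, 0, 0, 0, 1, 0.0012, 0, 0, 0, 0, 0, 1, 0.0018, 0, 0, 0, 0, 0, 1]}}

```text
clock: 9.52
eef_pos: [0.5997, -0.1494, 0.0592]
ee_rot: [0.707, 0.017, 0.706, -0.018]
contact_force: [-1.2, 0.3, 4.7]
opening: 0.185
```

{"method": "move_arm", "body": {"deltas": [0.0006, 0, 0, 0, 0, 0, 1, 0.0012, 0, 0, 0, 0, 0, 1]}}

```text
clock: 9.68
eef_pos: [0.5997, -0.1495, 0.0591]
ee_rot: [0.707, 0.017, 0.706, -0.018]
contact_force: [-2.4, 0.9, 8.9]
opening: 0.184
```

```bash
python3 - <<'E' | tail -n +6
from tgt import *
snap('d1')
P,Rt=tool(); print(P,toB(P),Rt.as_matrix().round(4)); s=monitor.observe();print(s['contact_force'],s['moment'],s['clock'])
im=viewer.get_image('scene'); save('d1s',cv2.resize(im[160:260,170:310],None,fx=5,fy=5,interpolation=cv2.INTER_CUBIC))
E
```

```text
[ 0.59969864 -0.14939171  0.05913675] 9.7333
[ 0.59969864 -0.14939171  0.05913675] [0.00946133 0.05042379] [[ 1.500e-03  4.960e-02  9.988e-01]
 [-1.000e-04  9.988e-01 -4.960e-02]
 [-1.000e+00 -0.000e+00  1.500e-03]]
[-2.31255117  1.13625857  5.89020956] [ 0.25427341  0.70937373 -0.02819225] 9.7333
```

View pics/d1.png

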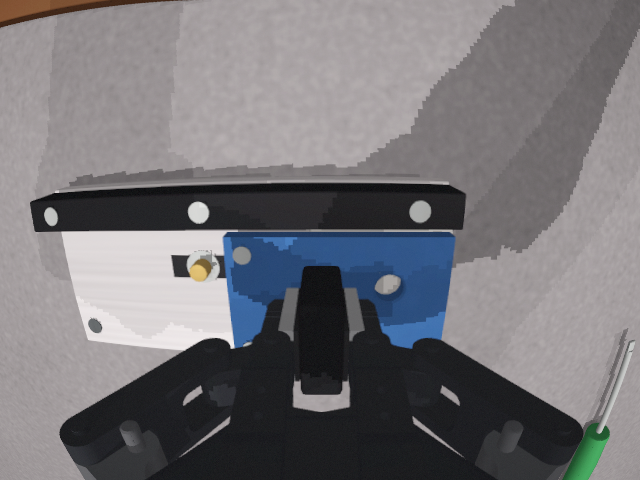

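View pics/d1s.png

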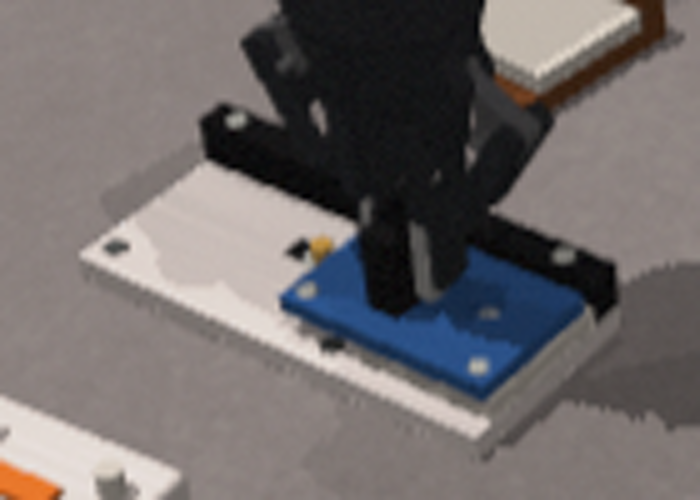

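The plate lies on the step, parallel to the fence with a gap of about 2 mm. The moment suggests slightly uneven contact, so I'll open briefly to let it settle flat and then re-grip.

{"method": "move_arm", "body": {"deltas": [-0.001, 0, 0, 0, 0, 0, 1, -0.001, 0, 0, 0, 0, 0, 0.6, -0.001, 0, 0, 0, 0, 0, 0.5, -0.001, 0, 0, 0, 0, 0, 0.5, -0.001, 0, 0, 0, 0, 0, 0.5]}}

```text
clock: 10.2
eef_pos: [0.5997, -0.1494, 0.0583]
ee_rot: [0.708, 0.017, 0.706, -0.018]
contact_force: [0.1, -0.4, 0.4]
opening: 0.498
```

```bash
python3 - <<'E' | tail -n +6
from tgt import *
P,Rt=tool(); print(P,toB(P),Rt.as_matrix().round(4)); s=monitor.observe();print(s['contact_force'],s['moment'],s['clock'],s['opening'])
E
```

```text
[ 0.59967016 -0.14944089  0.05834951] [0.0094353  0.05037328] [[ 0.0019  0.0496  0.9988]
 [-0.0011  0.9988 -0.0496]
 [-1.     -0.001   0.002 ]]
[ 0.14916655 -0.4134062   0.44868561] [-0.00052914 -0.01906328 -0.03299423] 10.2 0.49835763816875817
```

{"method": "move_arm", "body": {"deltas": [0, 0, 0, 0, 0, 0, 0.7, 0, 0, 0, 0, 0, 0, 0.9, 0, 0, 0, 0, 0, 0, 1, 0, 0, 0, 0, 0, 0, 1, 0, 0, 0, 0, 0, 0, 1, 0, 0, 0, 0, 0, 0, 1], "force": 30}}

```text
clock: 10.7
eef_pos: [0.5996, -0.1495, 0.0585]
ee_rot: [0.708, 0.017, 0.706, -0.018]
contact_force: [0.5, -0.8, -1.1]
opening: 0.184
```

```bash
python3 - <<'E' | tail -n +6
from tgt import *
P,Rt=tool(); print(P,toB(P),Rt.as_matrix().round(4)); s=monitor.observe();print(s['contact_force'],s['moment'],s['clock'],s['opening'])
E
```

```text
[ 0.59963025 -0.14947904  0.05849957] [0.00939729 0.05033322] [[ 0.0019  0.0497  0.9988]
 [-0.0011  0.9988 -0.0497]
 [-1.     -0.001   0.0019]]
[ 0.52285398 -0.8043621  -1.07934832] [ 0.00350207 -0.07807724 -0.01339154] 10.7 0.18412849066213755
```

{"method": "move_arm", "body": {"deltas": [0.0005, 0, 0, 0, 0, 0, 1, 0.001, 0, 0, 0, 0, 0, 1, 0.001, 0, -0.001, 0, 0, 0, 1, 0.001, 0, -0.002, 0, 0, 0, 1, 0.001, 0, -0.003, 0, 0, 0, 1]}}

```text
clock: 11.12
eef_pos: [0.5991, -0.1494, 0.0585]
ee_rot: [0.708, 0.017, 0.705, -0.018]
contact_force: [2.2, -0.8, 1.4]
opening: 0.185
```

{"method": "move_arm", "body": {"deltas": [0, 0, -0.0008, 0, 0, 0, 1, 0, 0, -0.0016, 0, 0, 0, 1]}}

```text
clock: 11.28
eef_pos: [0.5982, -0.1493, 0.0585]
ee_rot: [0.708, 0.017, 0.706, -0.018]
contact_force: [1.5, -0.7, 3.0]
opening: 0.18
```

{"method": "move_arm", "body": {"deltas": [0, 0, -0.0008, 0, 0, 0, 1, 0, 0, -0.0016, 0, 0, 0, 1]}}

```text
clock: 11.45
eef_pos: [0.5972, -0.1493, 0.0585]
ee_rot: [0.708, 0.017, 0.706, -0.018]
contact_force: [2.0, -0.5, 3.2]
opening: 0.179
```

{"method": "move_arm", "body": {"deltas": [0, 0, -0.0008, 0, 0, 0, 1, 0, 0, -0.0016, 0, 0, 0, 1]}}

```text
clock: 11.62
eef_pos: [0.5964, -0.1493, 0.0585]
ee_rot: [0.708, 0.017, 0.706, -0.018]
contact_force: [2.1, -0.2, 3.6]
opening: 0.183
```

{"method": "move_arm", "body": {"deltas": [0, 0, -0.0008, 0, 0, 0, 1, 0, 0, -0.0016, 0, 0, 0, 1]}}

```text
clock: 11.78
eef_pos: [0.5956, -0.1493, 0.0585]
ee_rot: [0.708, 0.017, 0.706, -0.018]
contact_force: [3.0, -0.5, 4.4]
opening: 0.183
```

{"method": "move_arm", "body": {"deltas": [0, 0, -0.0008, 0, 0, 0, 1, 0, 0, -0.0016, 0, 0, 0, 1]}}

```text
clock: 11.95
eef_pos: [0.5953, -0.1492, 0.0585]
ee_rot: [0.708, 0.017, 0.705, -0.018]
contact_force: [4.2, -0.6, 2.2]
opening: 0.186
```

```bash
python3 - <<'E' | tail -n +6
from tgt import *
snap('d2')
P,Rt=tool(); print(P,toB(P),Rt.as_matrix().round(4)); s=monitor.observe();print(s['contact_force'],s['moment'],s['clock'])
E
```

```text
[ 0.59533167 -0.14920556  0.05853781] 12.0
[ 0.59533167 -0.14920556  0.05853781] [0.00509048 0.05039601] [[ 0.0045  0.0491  0.9988]
 [-0.0015  0.9988 -0.0491]
 [-1.     -0.0013  0.0046]]
[ 4.14515725 -1.20420872  2.39926561] [-0.0073577  -0.9065984   0.00993506] 12.0
```

View pics/d2.png

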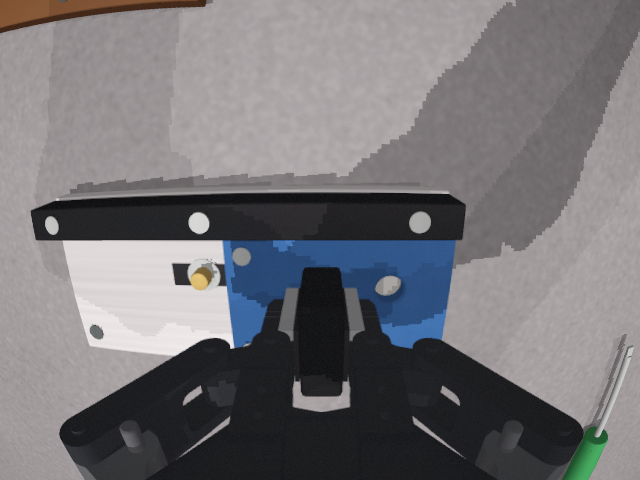

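The plate is against the fence: motion stopped with Fx at about 4 N, and the image shows its edge under the fence line. I'll ease the side push slightly and slide.

{"method": "move_arm", "body": {"deltas": [0, 0, 0.0006, 0, 0, 0, 1, 0, -0.003, 0.0006, 0, 0, 0, 1, 0, -0.006, 0.0006, 0, 0, 0, 1, 0, -0.009, 0.0006, 0, 0, 0, 1, 0, -0.012, 0.0006, 0, 0, 0, 1, 0, -0.015, 0.0006, 0, 0, 0, 1, 0, -0.018, 0.0006, 0, 0, 0, 1, 0, -0.021, 0.0006, 0, 0, 0, 1]}}

```text
clock: 12.67
eef_pos: [0.5951, -0.1548, 0.0584]
ee_rot: [0.708, 0.019, 0.706, -0.015]
contact_force: [3.6, 5.1, 7.0]
opening: 0.179
```

{"method": "move_arm", "body": {"deltas": [0, -0.003, 0, 0, 0, 0, 1, 0, -0.006, 0, 0, 0, 0, 1, 0, -0.009, 0, 0, 0, 0, 1, 0, -0.012, 0, 0, 0, 0, 1, 0, -0.015, 0, 0, 0, 0, 1, 0, -0.018, 0, 0, 0, 0, 1, 0, -0.021, 0, 0, 0, 0, 1, 0, -0.024, 0, 0, 0, 0, 1, 0, -0.027, 0, 0, 0, 0, 1, 0, -0.03, 0, 0, 0, 0, 1]}}

```text
clock: 13.5
eef_pos: [0.5944, -0.1696, 0.0583]
ee_rot: [0.708, 0.019, 0.706, -0.014]
contact_force: [4.2, 5.0, 6.8]
opening: 0.184
```

```bash
cat > st.py <<'E'
from tgt import *
P,Rt=tool(); print(P,'B',toB(P).round(4),'hole est',(toB(P)+[.0-.0059,.030]).round(4),'toolx',Rt.as_matrix()[:,0].round(4)); s=monitor.observe();print(np.round(s['contact_force'],2),np.round(s['moment'],2),s['clock'])
E
python3 st.py|tail -n +6
```

```text
[ 0.5943973  -0.16959023  0.05827769] B [0.0052 0.03  ] hole est [-0.0007  0.06  ] toolx [ 0.002  0.006 -1.   ]
[4.19 4.97 6.83] [ 1.54 -0.84 -0.04] 13.5
```

{"method": "move_arm", "body": {"deltas": [-0.0006, -0.003, 0.0004, 0, 0, 0, 1, -0.0006, -0.006, 0.0004, 0, 0, 0, 1, -0.0006, -0.009, 0.0004, 0, 0, 0, 1, -0.0006, -0.012, 0.0004, 0, 0, 0, 1, -0.0006, -0.015, 0.0004, 0, 0, 0, 1, -0.0006, -0.018, 0.0004, 0, 0, 0, 1, -0.0006, -0.021, 0.0004, 0, 0, 0, 1, -0.0006, -0.024, 0.0004, 0, 0, 0, 1, -0.0006, -0.027, 0.0004, 0, 0, 0, 1, -0.0006, -0.03, 0.0004, 0, 0, 0, 1]}}

```text
clock: 14.33
eef_pos: [0.5937, -0.1849, 0.0582]
ee_rot: [0.708, 0.019, 0.706, -0.015]
contact_force: [4.8, 4.5, 4.3]
opening: 0.186
```

```bash
python3 st.py|tail -n +6
```

```text
[ 0.59372285 -0.18488151  0.0581884 ] B [0.0052 0.0147] hole est [-0.0007  0.0447] toolx [ 0.0019  0.0055 -1.    ]
[4.76 4.47 4.28] [ 1.34 -1.01 -0.02] 14.3333
```

{"method": "move_arm", "body": {"deltas": [0, -0.003, 0.0008, 0, 0, 0, 1, 0, -0.006, 0.0008, 0, 0, 0, 1, 0, -0.009, 0.0008, 0, 0, 0, 1, 0, -0.012, 0.0008, 0, 0, 0, 1, 0, -0.015, 0.0008, 0, 0, 0, 1, 0, -0.018, 0.0008, 0, 0, 0, 1, 0, -0.021, 0.0008, 0, 0, 0, 1, 0, -0.024, 0.0008, 0, 0, 0, 1, 0, -0.027, 0.0008, 0, 0, 0, 1, 0, -0.03, 0.0008, 0, 0, 0, 1]}}

```text
clock: 15.17
eef_pos: [0.593, -0.1997, 0.058]
ee_rot: [0.707, 0.019, 0.707, -0.015]
contact_force: [4.5, 4.7, 4.6]
opening: 0.186
```

```bash
python3 st.py|tail -n +6
```

```text
[ 0.59298796 -0.19973804  0.05800076] B [ 0.0052 -0.0002] hole est [-0.0007  0.0298] toolx [ 0.001  0.006 -1.   ]
[4.54 4.75 4.58] [ 1.39 -0.89 -0.03] 15.1667
```

{"method": "move_arm", "body": {"deltas": [-0.0005, -0.002, 0.0004, 0, 0, 0, 1, -0.0005, -0.004, 0.0004, 0, 0, 0, 1, -0.0005, -0.006, 0.0004, 0, 0, 0, 1, -0.0005, -0.008, 0.0004, 0, 0, 0, 1, -0.0005, -0.01, 0.0004, 0, 0, 0, 1, -0.0005, -0.012, 0.0004, 0, 0, 0, 1, -0.0005, -0.014, 0.0004, 0, 0, 0, 1, -0.0005, -0.016, 0.0004, 0, 0, 0, 1, -0.0005, -0.018, 0.0004, 0, 0, 0, 1, -0.0005, -0.02, 0.0004, 0, 0, 0, 1]}}

```text
clock: 16.0
eef_pos: [0.5925, -0.21, 0.0579]
ee_rot: [0.707, 0.019, 0.707, -0.015]
contact_force: [3.8, 4.7, 3.2]
opening: 0.182
```

```bash
python3 st.py|tail -n +6
```

```text
[ 0.59250858 -0.20996575  0.05794505] B [ 0.0052 -0.0104] hole est [-0.0007  0.0196] toolx [ 7.0e-04  5.6e-03 -1.0e+00]
[3.77 4.74 3.16] [ 1.27 -1.03 -0.  ] 16.0
```

{"method": "move_arm", "body": {"deltas": [0, -0.001, 0, 0, 0, 0, 1, 0, -0.002, 0, 0, 0, 0, 1, 0, -0.003, 0, 0, 0, 0, 1, 0, -0.004, 0, 0, 0, 0, 1, 0, -0.005, 0, 0, 0, 0, 1, 0, -0.006, 0, 0, 0, 0, 1, 0, -0.007, 0, 0, 0, 0, 1, 0, -0.008, 0, 0, 0, 0, 1]}}

```text
clock: 16.67
eef_pos: [0.5922, -0.2149, 0.0574]
ee_rot: [0.707, 0.018, 0.707, -0.016]
contact_force: [5.7, 3.4, 0.3]
opening: 0.185
```

```bash
python3 st.py|tail -n +6
```

```text
[ 0.59224147 -0.21487184  0.05743165] B [ 0.0052 -0.0153] hole est [-0.0007  0.0147] toolx [ 0.0011  0.0037 -1.    ]
[5.74 3.38 0.28] [ 0.79 -1.15 -0.1 ] 16.6667
```

{"method": "move_arm", "body": {"deltas": [0.0002, -0.002, 0.0012, 0, 0, 0, 1, 0.0004, -0.004, 0.0012, 0, 0, 0, 1, 0.0004, -0.006, 0.0012, 0, 0, 0, 1, 0.0004, -0.008, 0.0012, 0, 0, 0, 1, 0.0004, -0.01, 0.0012, 0, 0, 0, 1, 0.0004, -0.012, 0.0012, 0, 0, 0, 1, 0.0004, -0.014, 0.0012, 0, 0, 0, 1, 0.0004, -0.016, 0.0012, 0, 0, 0, 1, 0.0004, -0.018, 0.0012, 0, 0, 0, 1, 0.0004, -0.02, 0.0012, 0, 0, 0, 1]}}

```text
clock: 17.5
eef_pos: [0.5918, -0.2246, 0.0573]
ee_rot: [0.707, 0.018, 0.707, -0.015]
contact_force: [4.3, 3.2, 1.1]
opening: 0.182
```

```bash
python3 st.py|tail -n +6
```

```text
[ 0.59183538 -0.22458991  0.05731605] B [ 0.0053 -0.0251] hole est [-0.0006  0.0049] toolx [-2.0e-04  4.7e-03 -1.0e+00]
[4.33 3.2  1.06] [ 0.93 -0.92 -0.05] 17.5
```

{"method": "move_arm", "body": {"deltas": [0.0003, -0.0016, 0.0008, 0, 0, 0, 1, 0.0006, -0.0032, 0.0008, 0, 0, 0, 1, 0.0006, -0.0048, 0.0008, 0, 0, 0, 1, 0.0006, -0.0064, 0.0008, 0, 0, 0, 1, 0.0006, -0.008, 0.0008, 0, 0, 0, 1, 0.0006, -0.0096, 0.0008, 0, 0, 0, 1, 0.0006, -0.0112, 0.0008, 0, 0, 0, 1, 0.0006, -0.0128, 0.0008, 0, 0, 0, 1, 0.0006, -0.0144, 0.0008, 0, 0, 0, 1, 0.0006, -0.016, 0.0008, 0, 0, 0, 1]}}

```text
clock: 18.33
eef_pos: [0.5915, -0.2323, 0.0572]
ee_rot: [0.706, 0.019, 0.707, -0.015]
contact_force: [3.2, 4.0, 3.1]
opening: 0.185
```

```bash
python3 st.py|tail -n +6
```

```text
[ 0.59151828 -0.23234944  0.05717406] B [ 0.0054 -0.0328] hole est [-0.0005 -0.0028] toolx [-0.001   0.0055 -1.    ]
[3.24 4.03 3.07] [ 1.03 -0.74 -0.04] 18.3333
```

Riding on the pin with light contact. Fine steps from here.

{"method": "move_arm", "body": {"deltas": [0, -0.0008, 0.0002, 0, 0, 0, 1, 0, -0.0016, 0.0002, 0, 0, 0, 1, 0, -0.0024, 0.0002, 0, 0, 0, 1, 0, -0.0032, 0.0002, 0, 0, 0, 1, 0, -0.004, 0.0002, 0, 0, 0, 1, 0, -0.0048, 0.0002, 0, 0, 0, 1]}}

```text
clock: 18.83
eef_pos: [0.5911, -0.2393, 0.0574]
ee_rot: [0.707, 0.017, 0.707, -0.018]
contact_force: [3.2, 1.9, -2.0]
opening: 0.183
```

{"method": "move_arm", "body": {"deltas": [0, -0.0006, 0, 0, 0, 0, 1, 0, -0.0012, 0, 0, 0, 0, 1, 0, -0.0018, 0, 0, 0, 0, 1]}}

```text
clock: 19.08
eef_pos: [0.5911, -0.2403, 0.0578]
ee_rot: [0.707, 0.017, 0.707, -0.018]
contact_force: [3.3, 1.7, -2.5]
opening: 0.182
```

{"method": "move_arm", "body": {"deltas": [0, -0.0006, 0, 0, 0, 0, 1, 0, -0.0012, 0, 0, 0, 0, 1, 0, -0.0018, 0, 0, 0, 0, 1]}}

```text
clock: 19.33
eef_pos: [0.5911, -0.2412, 0.058]
ee_rot: [0.707, 0.017, 0.707, -0.018]
contact_force: [2.1, 0.1, -1.2]
opening: 0.179
```

```bash
python3 st.py|tail -n +6; python3 - <<'E' | tail -n +6
from tgt import *
snap('e1'); im,p=load('e1'); save('e1c',cv2.resize(im[200:330,180:480],None,fx=2.6,fy=2.6,interpolation=cv2.INTER_CUBIC))
im=viewer.get_image('scene'); save('e1s',cv2.resize(im[160:260,170:310],None,fx=5,fy=5,interpolation=cv2.INTER_CUBIC))
E
```

```text
[ 0.59111269 -0.24124769  0.05803509] B [ 0.0054 -0.0417] hole est [-0.0005 -0.0117] toolx [ 7.0e-04 -1.1e-03 -1.0e+00]
[ 2.14  0.1  -1.24] [ 0.25 -0.46  0.03] 19.3333
[ 0.59109996 -0.24131859  0.05805849] 19.3833
```

View pics/e1c.png

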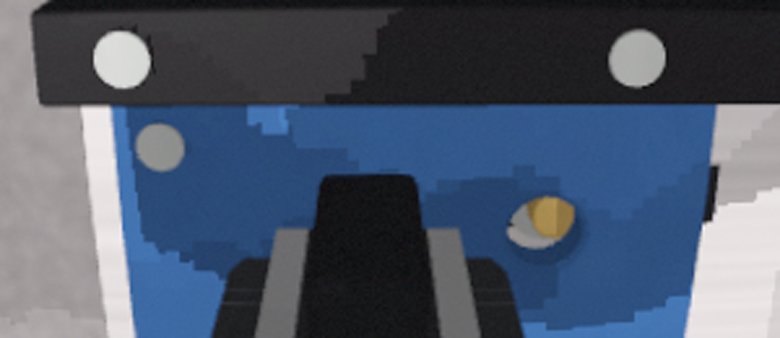

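View pics/e1s.png

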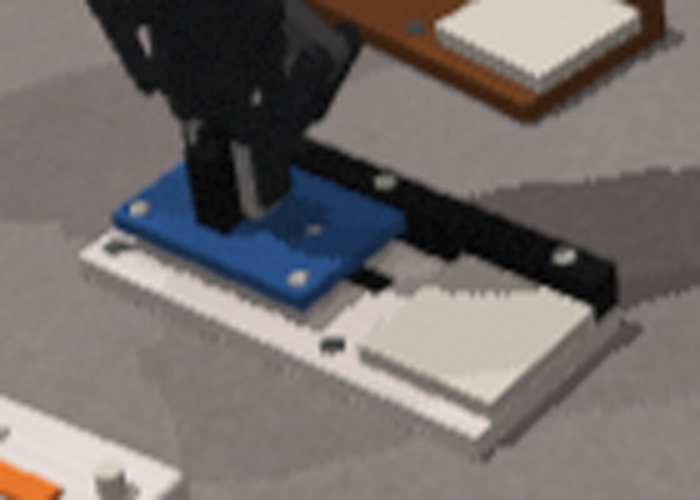

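```bash
python3 - <<'E' | tail -n +6
from tgt import *
im,p=load('e1')
f=lambda x,y:(x/2.6+180,y/2.6+200)
l=toB(plane(p,f(507,228),.0295,True)); r=toB(plane(p,f(575,212),.0215,True)); 
print('hole left top rim',l,'right bottom rim',r)
for x in (528,552,575): print('pin top',toB(plane(p,f(x,217),.021,True)))
for x in (113,717): print('plate end top',toB(plane(p,f(x,107),.0295,True)))
hsv=cv2.cvtColor(im,cv2.COLOR_RGB2HSV); save('e1d',cv2.resize(im[260:310,365:415],None,fx=12,fy=12,interpolation=cv2.INTER_NEAREST))
E
```

```text
hole left top rim [-0.00132903 -0.01872902] right bottom rim [-0.00046414 -0.00529497]
pin top [ 0.00059259 -0.01369418]
pin top [ 0.0006673 -0.0093244]
pin top [ 0.00074886 -0.00509523]
plate end top [-0.02280224 -0.08377935]
plate end top [-0.02268095  0.01612798]
```

View pics/e1d.png

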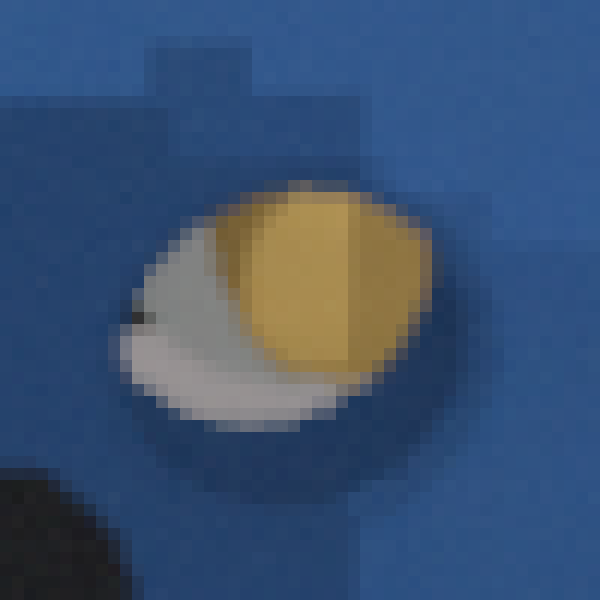

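The pin shows through the hole. The plate slipped about 3.8 mm past it (hole y ≈ −11.9, pin ≈ −8.1) and hovers lightly just above it. I'll move back +3.8 mm gently.

{"method": "move_arm", "body": {"deltas": [0, 0.001, 0, 0, 0, 0, 1, 0, 0.002, 0, 0, 0, 0, 1, 0, 0.003, 0, 0, 0, 0, 1, 0, 0.004, 0, 0, 0, 0, 1, 0, 0.005, 0, 0, 0, 0, 1, 0, 0.006, 0, 0, 0, 0, 1, 0, 0.007, 0, 0, 0, 0, 1, 0, 0.0076, 0, 0, 0, 0, 1, 0, 0.0076, 0, 0, 0, 0, 1]}}

```text
clock: 20.18
eef_pos: [0.5914, -0.2366, 0.0579]
ee_rot: [0.707, 0.017, 0.707, -0.018]
contact_force: [0.4, 0.8, -1.7]
opening: 0.183
```

```bash
python3 st.py|tail -n +6; python3 - <<'E' | tail -n +6
from tgt import *
snap('e2'); im,p=load('e2'); save('e2d',cv2.resize(im[260:310,365:415],None,fx=12,fy=12,interpolation=cv2.INTER_NEAREST))
E
```

```text
[ 0.59139862 -0.23657629  0.05785043] B [ 0.0054 -0.0371] hole est [-0.0005 -0.0071] toolx [ 5.e-04 -1.e-04 -1.e+00]
[ 0.35  0.8  -1.7 ] [-0.03 -0.01 -0.01] 20.1833
[ 0.59143325 -0.23667588  0.05787998] 20.2333
```

View pics/e2d.png

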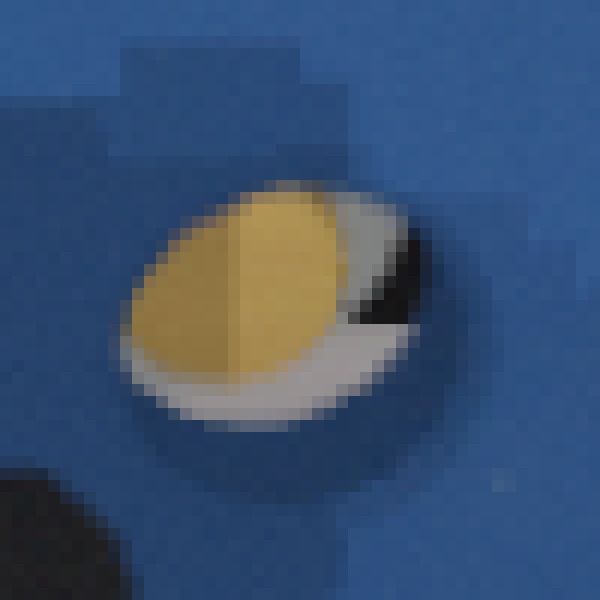

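The pin now sits about 1.6 mm to the left of the hole centre, and they are centred in x. I'll shift −1.5 mm, then lower gently.

{"method": "move_arm", "body": {"deltas": [0, -0.001, 0, 0, 0, 0, 1, 0, -0.002, 0, 0, 0, 0, 1, 0, -0.003, 0, 0, 0, 0, 1, 0, -0.003, 0, 0, 0, 0, 1, 0, -0.003, 0, 0, 0, 0, 1]}}

```text
clock: 20.65
eef_pos: [0.5918, -0.2387, 0.0582]
ee_rot: [0.707, 0.017, 0.706, -0.018]
contact_force: [0.6, -0.2, -2.0]
opening: 0.182
```

```bash
python3 st.py|tail -n +6; python3 - <<'E' | tail -n +6
from tgt import *
snap('e3'); im,p=load('e3'); save('e3d',cv2.resize(im[260:310,365:415],None,fx=12,fy=12,interpolation=cv2.INTER_NEAREST))
E
```

```text
[ 0.59180052 -0.23867939  0.05817964] B [ 0.0059 -0.0391] hole est [ 0.     -0.0091] toolx [ 1.7e-03 -9.0e-04 -1.0e+00]
[ 0.64 -0.17 -2.03] [-0.01 -0.01 -0.02] 20.65
[ 0.59181648 -0.23856748  0.05813719] 20.7
```

View pics/e3d.png

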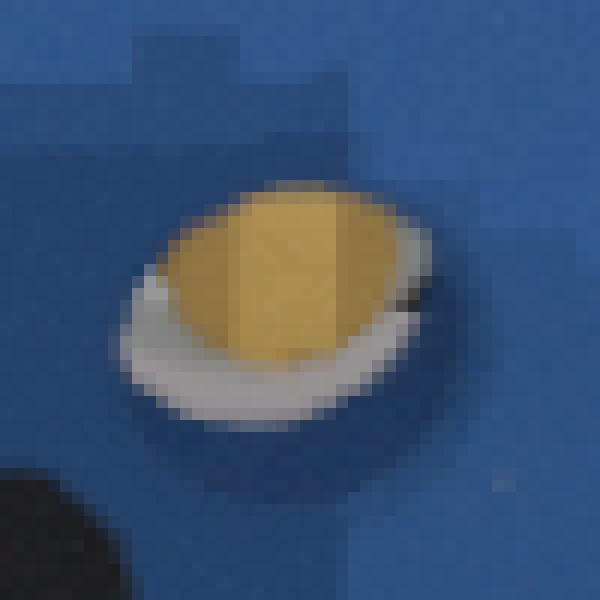

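{"method": "move_arm", "body": {"deltas": [0, 0.0006, -0.0012, 0, 0, 0, 1, 0, 0.0006, -0.0012, 0, 0, 0, 1, 0.0006, 0.0006, -0.0012, 0, 0, 0, 1, 0.0012, 0.0006, -0.0012, 0, 0, 0, 1, 0.0018, 0.0006, -0.0012, 0, 0, 0, 1, 0.0024, 0.0006, -0.0012, 0, 0, 0, 1]}}

```text
clock: 21.2
eef_pos: [0.5912, -0.2382, 0.0569]
ee_rot: [0.707, 0.017, 0.706, -0.018]
contact_force: [0.1, -0.5, -0.9]
opening: 0.179
```

{"method": "move_arm", "body": {"deltas": [0.0006, 0, 0, 0, 0, 0, 1, 0.0012, 0, 0, 0, 0, 0, 1, 0.0018, 0, 0, 0, 0, 0, 1]}}

```text
clock: 21.45
eef_pos: [0.5913, -0.2382, 0.056]
ee_rot: [0.707, 0.017, 0.706, -0.018]
contact_force: [0.6, -0.5, -1.5]
opening: 0.186
```

```bash
python3 st.py|tail -n +6
```

```text
[ 0.59128025 -0.23819141  0.05600545] B [ 0.0054 -0.0387] hole est [-0.0005 -0.0087] toolx [ 1.7e-03 -9.0e-04 -1.0e+00]
[ 0.6  -0.49 -1.54] [-0.06  0.   -0.02] 21.45
```

The underside is now below the pin top with no force, so the pin is in the hole. Lower further.

{"method": "move_arm", "body": {"deltas": [0.0014, 0, 0, 0, 0, 0, 1, 0.0028, 0, 0, 0, 0, 0, 1, 0.0042, 0, 0, 0, 0, 0, 1, 0.0056, 0, 0, 0, 0, 0, 1, 0.007, 0, 0, 0, 0, 0, 1]}}

```text
clock: 21.87
eef_pos: [0.5913, -0.2382, 0.0525]
ee_rot: [0.708, 0.017, 0.706, -0.018]
contact_force: [1.5, 0.2, -2.0]
opening: 0.183
```

{"method": "move_arm", "body": {"deltas": [0.0012, 0, 0, 0, 0, 0, 1, 0.0024, 0, 0, 0, 0, 0, 1, 0.0036, 0, 0, 0, 0, 0, 1, 0.0048, 0, 0, 0, 0, 0, 1]}}

```text
clock: 22.2
eef_pos: [0.5913, -0.2382, 0.0501]
ee_rot: [0.707, 0.017, 0.706, -0.018]
contact_force: [0.5, -1.0, -1.6]
opening: 0.184
```

```bash
python3 st.py|tail -n +6
```

```text
[ 0.59127865 -0.23820624  0.05009798] B [ 0.0054 -0.0387] hole est [-0.0005 -0.0087] toolx [ 1.7e-03 -9.0e-04 -1.0e+00]
[ 0.55 -1.03 -1.61] [-0.01  0.03  0.01] 22.2
```

Underside is about 1.6 mm above the floor. Finish slowly.

{"method": "move_arm", "body": {"deltas": [0.0006, 0, 0, 0, 0, 0, 1, 0.0012, 0, 0, 0, 0, 0, 1, 0.0018, 0, 0, 0, 0, 0, 1, 0.0024, 0, 0, 0, 0, 0, 1]}}

```text
clock: 22.53
eef_pos: [0.5913, -0.2382, 0.049]
ee_rot: [0.708, 0.017, 0.706, -0.018]
contact_force: [0.0, 0.5, -0.4]
opening: 0.186
```

{"method": "move_arm", "body": {"deltas": [0.0006, 0, 0, 0, 0, 0, 1, 0.0012, 0, 0, 0, 0, 0, 1, 0.0012, 0, 0, 0, 0, 0, 1]}}

```text
clock: 22.78
eef_pos: [0.5913, -0.2382, 0.0485]
ee_rot: [0.708, 0.017, 0.706, -0.018]
contact_force: [-0.3, 0.1, -0.6]
opening: 0.184
```

```bash
python3 st.py|tail -n +6
```

```text
[ 0.59129241 -0.23821837  0.04849454] B [ 0.0054 -0.0387] hole est [-0.0005 -0.0087] toolx [ 1.7e-03 -8.0e-04 -1.0e+00]
[-0.29  0.13 -0.56] [-0.01  0.09  0.03] 22.7833
```

{"method": "move_arm", "body": {"deltas": [0, 0, 0, 0, 0, 0, 0.7, 0, 0, 0, 0, 0, 0, 0.6, 0, 0, 0, 0, 0, 0, 0.5, 0, 0, 0, 0, 0, 0, 0.4, 0, 0, 0, 0, 0, 0, 0.4, 0, 0, 0, 0, 0, 0, 0.4]}}

```text
clock: 23.28
eef_pos: [0.5914, -0.2383, 0.0484]
ee_rot: [0.708, 0.017, 0.706, -0.018]
contact_force: [1.1, -0.0, -0.0]
opening: 0.603
```

{"method": "move_arm", "body": {"deltas": [-0.01, 0, 0, 0, 0, 0, 0.4, -0.03, 0, 0, 0, 0, 0, 0.4, -0.06, 0, 0, 0, 0, 0, 0.4, -0.1, 0, 0, 0, 0, 0, 0.4, -0.15, 0, -0.03, 0, 0, 0, 0.2, -0.2, 0, -0.08, 0, 0, 0, 0, -0.25, 0, -0.12, 0, 0, 0, 0, -0.3, 0, -0.14, 0, 0, 0, 0, -0.3, 0, -0.14, 0, 0, 0, 0, -0.3, 0, -0.14, 0, 0, 0, 0]}}

```text
clock: 24.12
eef_pos: [0.5222, -0.2357, 0.2017]
ee_rot: [0.71, 0.018, 0.704, -0.018]
contact_force: [0.0, 1.0, -0.3]
opening: 1.0
```

```bash
python3 st.py|tail -n +6; python3 - <<'E' | tail -n +6
from tgt import *
snap('f1'); im,p=load('f1')
im=viewer.get_image('scene'); save('f1s',cv2.resize(im[160:260,170:310],None,fx=5,fy=5,interpolation=cv2.INTER_CUBIC))
E
```

```text
[ 0.52224935 -0.23571017  0.20168691] B [-0.0637 -0.0396] hole est [-0.0696 -0.0096] toolx [ 0.0084 -0.0015 -1.    ]
[ 0.04  1.   -0.28] [ 0.03 -0.01  0.04] 24.1167
[ 0.52189559 -0.23474282  0.19994033] 24.1667
```

View pics/f1.png

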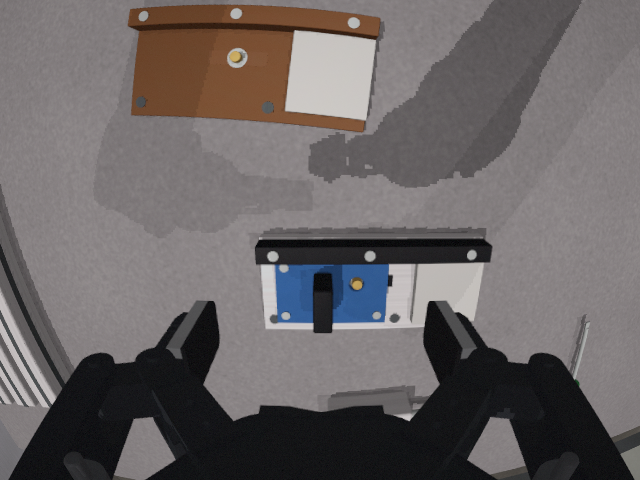

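View pics/f1s.png

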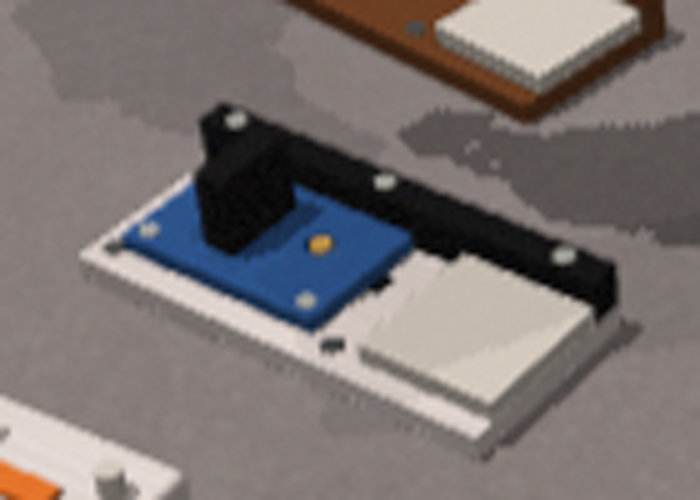

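The plate lies flush, parallel to the fence, with the pin in its hole (358,284), and the gripper is clear.

{"method": "move_arm", "body": {"deltas": [0, 0, 0, 0, 0, 0, 0, 0, 0, 0, 0, 0, 0, 0, 0, 0, 0, 0, 0, 0, 0]}}

```text
clock: 24.47
eef_pos: [0.5209, -0.2342, 0.1971]
ee_rot: [0.707, 0.017, 0.707, -0.018]
contact_force: [-0.0, -0.5, 0.5]
opening: 0.997
```

```bash
python3 -c "
from h import *
print(ticket.finish_job())"
```

```text
the job is handed in; nothing more can be done
None
```

The blue plate is on the base with the pin in its hole, and I handed the job in at about 24.5 s. `finish_job` reports no verdict, so the outcome rests on my own checks.

**What I did:**
- **Setting down:** I gripped the plate by its black grip and set it softly on the step. I opened the gripper briefly so the plate could settle flat, then re-gripped and pushed it lightly against the fence.
- **Sliding:** I slid it off the step and onto the pin. Wrist readings were about 3–7 N per axis at the points I checked, and the largest reading all run was about 9 N at touch-down. I did not see the force between these readings.
- **Finding the pin:** Near the pin the plate stuck and then slipped about 3.8 mm past it, hovering just clear. The wrist camera showed the pin off-centre in the hole, so I moved the plate back to line up with it. I then lowered it rather than letting it drop by itself.

**Last checks:**
- **Height:** From the tool height at release, the underside is within about 0.5 mm of the floor.
- **Position:** By tool position the hole is near base y = −8.7 mm. The camera put the pin at −8 to −9 mm.
- **Final images:** They show the plate flush and parallel to the fence with the pin in its hole. The gripper is well clear, and nothing else looks moved.

**Disagreements:**
- One plate screw gave an implausible triangulated height (−29 mm), so I ignored it. The other two gave 6 and 8 mm, against the expected 8 mm.
- The slot's centre line measured 1.1 mm off the line I took from the fence screws, within the calibration error.

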